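# Fit a new filter cassette in the printer's air filter unit

## Robot

A 7-joint arm with a two-finger parallel gripper is mounted at the origin on the work surface. World frame = base frame: x ahead of the robot, y to its left, z up, the work surface at z = 0. Lengths are in m, angles in rad, forces in N, time in s.
With the tool pointing down it reaches from about 0.4 to 0.85 m from the base axis. Payload 4.5 kg.
Tool frame: the origin (TCP) lies at the very end of the fingers, on their centre line; the grasp point (between the pads) lies behind it (r.grip_point_offset is the z of the grasp point in the tool frame, in m); z points along the fingers, y is the line along which they close (so a half turn about z gives the same grasp; the last joint's range is limited). The gripper opens to 85 mm and grips with 20 to 120 N. Pads are 22 mm wide; open, the fingers measure 114 mm over their backs; the gripper's body (76 mm by 85 mm) begins 54 mm behind the grasp point. The pads swing forward as they close: fully open they stand 13 mm farther back than shut.
Start: joints at [1.146, 0.689, -0.195, 1.565, 0.157, 0.902, -0.215], TCP at [0.277, -0.56, 0.231] pointing down, gripper open.
Joint ranges: [-3.01, 3.01], [-0.46, 2.08], [-1.47, 1.51], [0.13, 2.56], [-1, 4.14], [0.04, 2.09], [-2.66, 2.66]. Speed limits (rad/s): [2.57, 2.57, 3.14, 3.14, 3.14, 3.14, 3.14].

## Interface

Orientations are given as a 3x3 rotation matrix whose columns are the frame's x, y, z axes.
In Python, from station import r, capture, camera_params, look_for, regions_of, tip_of gives the robot as it stands. The module is installed in compiled form; this text tells all that it offers.
- The arm moves only by the tool move_arm, never from a script. Its argument "moves" is a list of rows, each an object of numbers: "wx", "wy", "wz": the turn, a rotation vector about the tool's x, y, z in degrees; "x", "y", "z": the shift along the tool's x, y, z in m; "hand": the gripper's target within -1 to 1 (fully open at 1, half-way at 0, shut at -1). A call has 1 to 12 rows; each row shifts and turns the commanded pose from where the row before left it, along the tool's axes as they then stand; what a row does not reach is not made up. A row lasts 1/10 s, in which the tool goes at most 50 mm and 8.59 degrees, less where a joint would pass 70% of its speed; a pose out of reach is approached as far as the arm can. A call is refused whole if a number of a shift passes 0.05 or a number of a turn 8.59, either way. A call with a gripper value outside its range is refused whole. The fingers move at their own pace and stop on an object; "force" is the grip in N (left out, the last holds). Time passes only in rows, so rows that do not move let the fingers close. It gives the time, the measured TCP pose, the force, the opening and the grip force at its end, in the units of the state.
- r.get_obs(): the state, without advancing time (a new reading comes with each control period).
- capture(name): name is "scene" or "top"; returns the picture (480x640x3 uint8, red, green, blue); there is no depth.
- camera_params(name): a dict with "fx", "fy", "cx", "cy" (pixels), "R" (3x3) and "t" (3): a world point X has camera coordinates R X + t. Camera axes: x right, y down, z forward; pixel columns grow to the right and rows downward; lengths in m; the calibration is good to about 2 mm. A picture is of the moment at which its call begins. camera_params takes no time and is no camera call.
- r.close_job(): hands the job in; it is judged then, once.
Trained networks look in the newest picture that a camera, given by its name, has taken for a name from the list of things; names that differ only in an ending like _2 or _b are one class to them, and where a whole thing is asked for, a point or a joint stands for the part that bears it (a point fixed in the world has none). Each returns a list of dicts, best first, with "score" (0 to 1); they miss things now and then, are a little off and sometimes report something else, mostly with a low value. They report only what shows in the picture. A call takes as long as a camera call. They do not tell look-alikes from the thing itself.
- look_for(camera, thing): "extent" ([centre column, centre row, width, height] in pixels, round what is visible of it).
- regions_of(camera, thing): "region" (480x640 bool, what is visible of it) and "extent" ([centre column, centre row, width, height] in pixels, round what is visible of it).
- tip_of(camera, thing): "at" ([column, row] in pixels: a listed point, or the origin of a listed thing).
The state is a dict: "clock": time; "qpos": joint angles; "qd": joint speeds; "effort": joint torques, N m; "position": TCP position; "ee_rot": TCP orientation; "ft_force": force on the tool from outside, world axes, zero at the start; "ft_torque": the same for the moment, N m; "gripper_width": finger opening in m; "grasp_force": force on a finger pad.
Only numpy, scipy, OpenCV 4.12 (cv2) and the standard library are available. Lean on these libraries where they do the work, as an engineer would, in place of code of your own. Each camera call takes 0.05 s, during which the arm holds its last target. There are 200 camera calls.

## Task

Fit the new filter cassette in the air filter unit: press the red button on its sloping front so that the orange lid pops up, swing the lid gently up to its open stop and keep your fingers on it there for a second until it is still. Take the cassette from the white stand by its blue rib, hook its front lip under the yellow ledge at the front of the recess while the cassette is still slanted, then pivot it down until it snaps flat under the yellow catch. Finally close the lid until it latches, let go, and leave the glue jar, scraper and spool where they are.

Things in the scene. Friction and masses are not known exactly. Their poses are not given: they have to be found in the camera images.
- unit: Black air filter unit, fixed: housing 160 x 160 x 80 mm high plus a sloping front. Origin: underside, middle of the housing. Own x points from the sloping front to the hinge (away from the robot at yaw 0), z up. Housing spans own x -70..90, y -80..80 mm, flat deck at z 80. In front (x -130..-70) the panel slopes down at 30 degrees from level, from z 78 to z 43
- recess (a point): Where the fitted cassette's origin belongs: on the floor of the recess in the deck, unit's own (-4, 0, 65) mm. The recess spans unit x -54..46, y -48..48, floor at z 65, deck around it at z 80: fitted play is 1.5 mm fore and aft, 3 mm at each side. Axes as the unit's
- release_top (a point): Centre of the top of the red release button, 32 mm in diameter, in the middle of the sloping front at the unit's own (-107.0, 0, 72.8) mm. It is pressed along the slope's normal: down and towards the unit's +x, 30 degrees from vertical. The point's own z points out along that normal
- release (a joint): Travel of the button, 0 out to 0.006 m fully in, against a spring of 1.5 N rising to 5 N; the lid is let go above about 0.005. The button also moves in a little by itself while the lid is latching
- lid (a joint): Lid hinge angle, rad: 0 closed, 1.65 at its open stop just past upright. On release a sprung pin near the hinge throws it up; it settles at about 0.55. Above about 1.3 its weight (150 g in all) holds it on the stop, below that it falls slowly to about 0.55. From there push it down to 0 (up to about 8 N at its front): it latches and stays, springing back under 0.02
- lid_hinge (a point): Middle of the lid's hinge line (along the unit's own y), at the unit's own (90, 0, 80) mm; does not move
- lid_edge (a point): Middle of the lower edge of the lid's front wall, 160 mm from the hinge line; moves with the lid. Closed, it is at the unit's own (-70, 0, 80) mm. The lid is a hollow cover 160 x 160 x 41 mm high, walls 3.5 mm, open below, orange with a clear window; a 24 mm wide latch tongue hangs 13 mm below the edge here
- lid_top (a point): Point on the outer top face of the lid, 20 mm behind its front and 41 mm above its lower edge: the place to push it shut; moves with the lid
- slot (a point): Mouth of the slot below the yellow ledge at the recess's front, middle, on the recess floor: unit's own (-46, 0, 65) mm. The ledge (unit x -54..-46, y -48..48, z 76..80) overhangs the floor by 8 mm, leaving a slot 11 mm high and 8 mm deep
- snap_nose (a point): Tip of the yellow sprung catch at the recess's rear, underside: unit's own (40, 0, 71.5) mm. A blunt cone of 28 mm base diameter, flat below, a 45 degree ramp above the tip rising from z 73.5 to 80. It slides back to +x as the cassette's rear edge is pushed down past it (about 4 N at that edge), then springs out over that edge
- cassette: Filter cassette, loose, about 140 g. Origin: centre of its underside; x to its rear edge, y across, z out of its top. Base plate 97 (x) x 90 (y) x 5 mm, its front 15 mm is the lip; on it a white block, x -33..35, y -42..42, top at z 14; on that the blue rib. Starts on the stand, slanted 25 degrees, lip low. Fitted, it lies level at point recess, x along the unit's x
- cassette_rib (a point): Top centre of the blue rib, cassette's own (0, 0, 39) mm. The rib is 50 mm long in x, 18 mm wide in y (gripped across y), 25 mm high
- cassette_lip (a point): Middle of the cassette's front (lip) edge, own (-48.5, 0, 2.5) mm
- cassette_far (a point): Middle of the cassette's rear edge, own (48.5, 0, 2.5) mm
- stand: White slanted stand, fixed, 112 x 88 mm, slope 25 degrees rising along its own +x, a 5 mm stop at its lower end. Origin: underside centre. It lies in line with the cassette at the start
- glue: Bystander: small glue jar with a red cap, 44 mm diameter, 70 mm high, upright; origin at its underside
- scraper: Bystander: flat scraper with a wooden handle, lying on the table at the robot's right; origin at its underside
- spool: Bystander: black filament spool with green winding, lying flat, 160 mm diameter, 54 mm high; origin at its underside
Mind the look-alikes: they are no part of the job. What is shaped like the cassette but brown or turquoise is not meant.

How it is judged:
By the outcome, as a careful person would: the job done as asked, in the order asked, and still so for the second after the job is handed in, with the robot touching nothing.
It also fails if it takes over 72 s, if anything falls off the work surface, if the arm or the gripper's body presses on something with over 40 N, if the wrist force passes 120 N, or if a joint passes its speed limit or range.

## Working session

There is one attempt and no reset: what is moved stays moved. The work goes in short steps, Python scripts to look and compute and a tool call to move; the robot and the scene stay as the last step left them, time stands still between calls to the robot, and variables do not carry over. Pictures are saved under pics/ and viewed, at most 10 in all, crops included, and the job is handed in when it is done.

Besides the shell and the picture viewer there is one more tool, called after "Request:" as name(argument=value, ...), one argument or row to a line, values as JSON. move_arm: Moves the arm, as the interface text tells. Its arguments: {"type":"object","properties":{"moves":{"type":"array","items":{"type":"object","properties":{"wx":{"type":"number"},"wy":{"type":"number"},"wz":{"type":"number"},"x":{"type":"number"},"y":{"type":"number"},"z":{"type":"number"},"hand":{"type":"number"}}}},"force":{"type":"number"}},"required":["moves"]}

```bash
mkdir -p pics; python3 - <<'E'
from station import *
import cv2,numpy as np
for c in ["scene","top"]:
    im=capture(c); cv2.imwrite(f"pics/{c}0.png",im[:,:,::-1])
    p=camera_params(c); print(c,p["fx"],p["fy"],p["cx"],p["cy"],np.round(p["R"],4).tolist(),np.round(p["t"],4).tolist())
    for t in ["unit","release_top","lid_hinge","lid_edge","lid_top","cassette","cassette_rib","cassette_lip","cassette_far","stand","glue","scraper","spool"]:
        print(t,[(np.round(d["at"],1).tolist(),round(d["score"],2)) for d in tip_of(c,t)[:4]])
o=r.get_obs();print(o,r.grip_point_offset)
E
```

```text
scene 557.883677973672 557.883677973672 320.27849884798854 236.60462814276755 [[0.7708, 0.6371, 0.004], [0.4386, -0.5262, -0.7285], [-0.462, 0.5633, -0.685]] [-0.4532, -0.1503, 1.5305]
unit [([246.5, 318.9], 0.92)]
release_top [([335.9, 220.3], 0.16)]
lid_hinge [([275.9, 317.3], 0.76)]
lid_edge [([225.0, 279.5], 0.65)]
lid_top [([228.8, 266.6], 0.8)]
cassette [([387.8, 222.4], 0.87), ([296.5, 215.3], 0.81), ([340.2, 234.0], 0.56)]
cassette_rib [([294.9, 205.4], 0.94), ([397.1, 208.1], 0.8), ([336.1, 221.8], 0.77)]
cassette_lip [([437.3, 190.5], 0.72), ([288.3, 222.0], 0.62), ([395.5, 233.5], 0.61), ([327.5, 235.4], 0.59)]
cassette_far [([355.7, 239.7], 0.87), ([391.5, 205.1], 0.66), ([295.8, 198.2], 0.58), ([148.7, 400.5], 0.56)]
stand [([343.5, 245.4], 0.85)]
glue [([387.6, 320.9], 0.91)]
scraper [([151.4, 401.0], 0.84)]
spool [([439.5, 189.3], 0.78)]
top 452.6487934645945 452.6487934645945 320.19665477050364 238.2213462668378 [[0.0059, -0.9999, 0.0102], [-0.9962, -0.0067, -0.0866], [0.0867, -0.0097, -0.9962]] [-0.0016, 0.5807, 1.2337]
unit [([383.9, 255.0], 0.95)]
release_top [([38
[... 786 characters left out ...]
]), 'qd': array([ 0.0011313 , -0.0001956 ,  0.00238334,  0.00078111, -0.0022412 ,
       -0.00027311, -0.00024651]), 'effort': array([-6.72382043e-05, -5.39540756e+01, -1.26694836e+00, -1.58877987e+01,
        1.00099386e-02,  1.43662699e-03, -7.05962179e-06]), 'position': array([ 0.27681517, -0.56038289,  0.23134264]), 'ee_rot': array([[ 8.96582970e-01,  4.42875799e-01,  6.30127625e-05],
       [ 4.42875803e-01, -8.96582968e-01, -7.24646489e-05],
       [ 2.44033303e-05,  9.28773979e-05, -9.99999995e-01]]), 'ft_force': array([-0.02329121, -0.09626431,  0.69451863]), 'ft_torque': array([ 0.04128606, -0.05245039, -0.04678484]), 'grasp_force': 0.0, 'gripper_width': 0.08567255819916068} -0.0187
```

View pics/scene0.png

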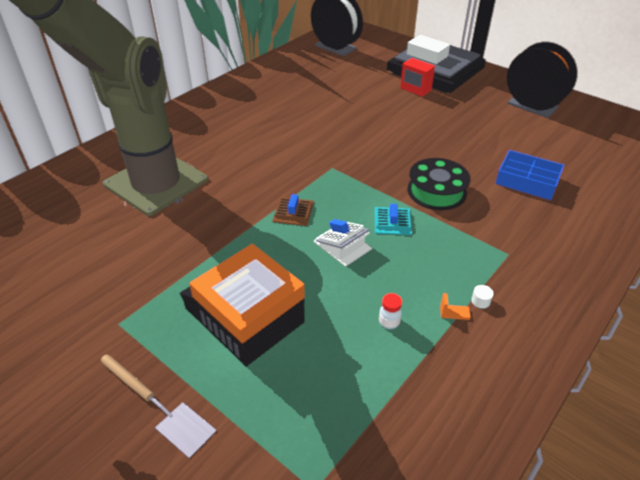

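View pics/top0.png

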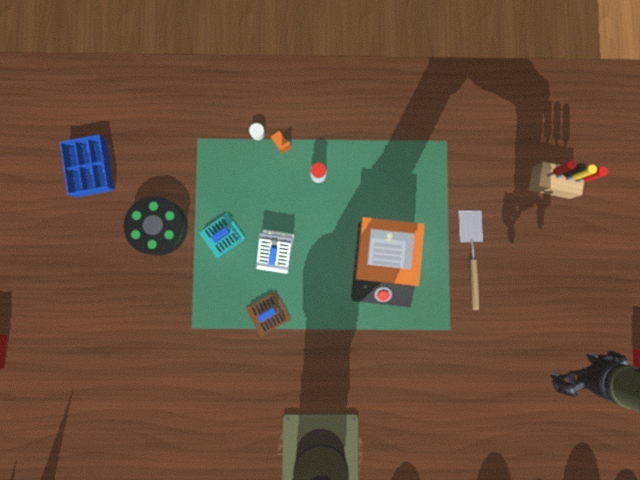

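The scene view shows the unit at about (246,300) with its lid closed, and the white stand with its cassette at (342,237). In the top view the cassette is at (274,252), lip towards the robot, and the unit is at (388,262) with its red button at (383,295). The look-alikes are brown at (268,313) and turquoise at (222,234).

```bash
cat > h.py <<'E'
from station import *
import cv2,numpy as np
from scipy.optimize import minimize
from scipy.spatial.transform import Rotation as Rn
P={c:camera_params(c) for c in("scene","top")}
def proj(c,X):
    p=P[c];q=np.atleast_2d(X)@p["R"].T+p["t"]
    return np.c_[p["fx"]*q[:,0]/q[:,2]+p["cx"],p["fy"]*q[:,1]/q[:,2]+p["cy"]]
def box(x0,x1,y0,y1,z0,z1): return np.array([[x,y,z] for x in(x0,x1) for y in(y0,y1) for z in(z0,z1)])/1e3
def hsv(im): return cv2.cvtColor(im,cv2.COLOR_RGB2HSV)
def comp(m,at):
    n,l,s,c=cv2.connectedComponentsWithStats(m.astype(np.uint8))
    i=1+np.argmin([np.hypot(*(c[k]-at))-0.05*s[k,4] if s[k,4]>8 else 1e9 for k in range(1,n)]); return l==i
S=8
def hullmask(pts):
    m=np.zeros((480*2,640*2),np.uint8)
    h=cv2.convexHull(((pts+.5)*2).astype(np.float32))
    cv2.fillConvexPoly(m,np.round(h*16).astype(np.int32),1,shift=4); return m
def maskhull(m):
    y,x=np.nonzero(m);return cv2.convexHull(np.c_[x,y].astype(np.float32))[:,0]
def hullcost(pts,H):  # symmetric distance of two convex hulls in px (mask hull of pixel centres grown .5)
    a=cv2.convexHull(pts.astype(np.float32)); b=H.astype(np.float32)[:,None]
    th=np.linspace(0,2*np.pi,72,endpoint=False);d=np.c_[np.cos(th),np.sin(th)]
    return np.mean(np.abs((a[:,0]@d.T).max(0)-((b[:,0]@d.T).max(0)+.4))**1.5)
def T(x,y,z,yaw,pitch=0): return Rn.from_euler("ZY",[yaw,-pitch]).as_matrix(),np.array([x,y,z])
E
cat > fit.py <<'E'
from h import *
ims={c:capture(c) for c in P}
H={};HR={};
for c,ul,rb in(("scene",(246,290),(339,226)),("top",(390,250),(273,254))):
    h=hsv(ims[c]);o=(h[...,0]>5)&(h[...,0]<20)&(h[...,1]>170)&(h[...,2]>110)
    m=comp(o,ul);H[c]=maskhull(m)
    b=(h[...,0]>100)&(h[...,0]<125)&(h[...,1]>140)&(h[...,2]>60)
    m2=comp(b,rb);HR[c]=maskhull(m2);print(c,m.sum(),m2.sum(),maskhull(m).min(0),maskhull(m).max(0),maskhull(m2).min(0),maskhull(m2).max(0))
    if c=="top":
        rd=comp(((h[...,0]<6)|(h[...,0]>172))&(h[...,1]>150)&(h[...,2]>90),(383,295));print("red",np.argwhere(rd).mean(0)[::-1],rd.sum())
    else:
        pass
lid=box(-70,90,-80,80,80,121);rib=box(-25,25,-9,9,14,39)
def cu(v,cs=P): R,t=T(v[0],v[1],0,v[2]);return sum(hullcost(proj(c,lid@R.T+t),H[c]) for c in cs)
def cc(v,cs=P): R,t=T(v[0],v[1],v[2],v[3],np.radians(25));return sum(hullcost(proj(c,rib@R.T+t),HR[c]) for c in cs)
def best(f,x0s):
    return min((minimize(f,x0,method="Nelder-Mead",options=dict(initial_simplex=np.array([x0]+[np.array(x0)+s*np.eye(len(x0))[i] for i,s in enumerate([.02]*(len(x0)-1)+[.1])]),xatol=1e-5,fatol=1e-5,maxiter=3000)) for x0 in x0s),key=lambda r:r.fun)
for cs in(list(P),["scene"],["top"]):
    b=best(lambda v:cu(v,cs),[[.53,-.16,y] for y in(-.1,0,.1)]);print("unit",cs,b.x,b.fun)
    if len(cs)==2:
        R,t=T(*b.x[:2],0,b.x[2])
        for n,p in(("release_top",(-107,0,72.8)),("lid_edge",(-70,0,80)),("lid_hinge",(90,0,80)),("unit",(0,0,0))): print(n,[proj(c,R@(np.array(p)/1e3)+t).round(1).tolist() for c in P])
b=best(cc,[[.56,.11,.04,y] for y in(-.1,0,.1)]);print("cass",b.x,b.fun)
R,t=T(*b.x,np.radians(25))
for n,p in(("cass",(0,0,0)),("rib",(0,0,39)),("lip",(-48.5,0,2.5)),("far",(48.5,0,2.5))): print(n,(R@(np.array(p)/1e3)+t).round(4),[proj(c,R@(np.array(p)/1e3)+t).round(1).tolist() for c in P])
im=np.vstack([cv2.resize(ims["top"][205:305,240:440],(800,400),interpolation=cv2.INTER_CUBIC),cv2.resize(ims["scene"][205:245,300:460],(800,200),interpolation=cv2.INTER_CUBIC)])
pl=box(-48.5,48.5,-45,45,0,5)@R.T+t
for p in proj("top",np.vstack([pl,rib@R.T+t])): cv2.circle(im,tuple(int(v) for v in((p-[240,205]+.5)*4)),2,(255,0,255),-1)
cv2.imwrite("pics/fit.png",im[:,:,::-1])
E
python3 fit.py
```

```text
scene 4182 196 [190. 244.] [303. 342.] [329. 219.] [348. 232.]
top 1420 99 [357. 218.] [422. 284.] [269. 246.] [275. 264.]
red [382.91463415 294.85365854] 82
unit ['scene', 'top'] [ 0.5325388  -0.174245   -0.09940022] 1.9408163502919833
release_top [[[213.2, 269.2]], [[382.5, 295.2]]]
lid_edge [[[223.4, 276.0]], [[384.3, 281.3]]]
lid_hinge [[[274.0, 319.2]], [[389.8, 221.5]]]
unit [[[248.0, 318.9]], [[382.3, 256.3]]]
unit ['scene'] [ 0.53312196 -0.17398469 -0.101838  ] 0.2524140019164505
unit ['top'] [ 0.5311856  -0.17548673 -0.09249447] 1.5428362609923008
cass [ 0.54382221  0.13025112  0.03050334 -0.23457189] 2.7516823615540664
cass [0.5438 0.1303 0.0305] [[[340.8, 235.5]], [[273.7, 251.0]]]
rib [0.5278 0.1341 0.0658] [[[336.9, 220.8]], [[271.0, 256.2]]]
lip [0.5    0.1407 0.0123] [[[329.2, 230.9]], [[270.3, 267.1]]]
far [0.5855 0.1203 0.0533] [[[352.7, 238.5]], [[276.8, 235.2]]]
```

View pics/fit.png

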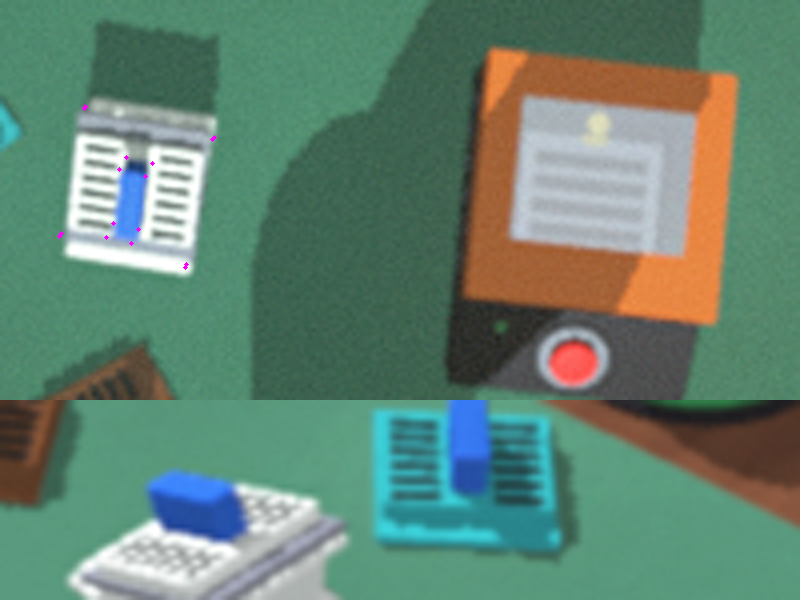

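```bash
cat > fit2.py <<'E'
from h import *
ims={c:capture(c) for c in P};HR={}
for c,rb in(("scene",(339,226)),("top",(272,254))):
    h=hsv(ims[c]);b=(h[...,0]>100)&(h[...,0]<128)&(h[...,1]>110)&(h[...,2]>25)
    m2=comp(b,rb);HR[c]=maskhull(m2);print(c,m2.sum(),HR[c].min(0),HR[c].max(0))
rib=box(-25,25,-9,9,14,39)
L=[("top",(-48.5,45,5),(256,268.2)),("top",(-48.5,-45,5),(287,273)),("scene",(-48.5,-45,2.5),(314.5,239.5))]
def cc(v,w=.15):
    R,t=T(*v,np.radians(25));f=sum(hullcost(proj(c,rib@R.T+t),HR[c]) for c in P)
    return f+w*sum(np.hypot(*(proj(c,R@(np.array(p)/1e3)+t)[0]-q))**1.5 for c,p,q in L)
for w in(0,.15,.4):
    x0=np.array([.55,.125,.035,-.14]);s=np.vstack([x0,x0+np.diag([.02,.02,.02,.1])])
    b=minimize(cc,x0,args=(w,),method="Nelder-Mead",options=dict(initial_simplex=s,xatol=1e-5,fatol=1e-5,maxiter=3000))
    R,t=T(*b.x,np.radians(25));print(w,b.x.round(4),b.fun,[(proj(c,R@(np.array(p)/1e3)+t)[0]-q).round(1).tolist() for c,p,q in L])
    if w==.15: R0,t0=R,t
R,t=R0,t0
for n,p in(("cass",(0,0,0)),("rib",(0,0,39)),("lip",(-48.5,0,2.5)),("far",(48.5,0,2.5))): print(n,(R@(np.array(p)/1e3)+t).round(4),[proj(c,R@(np.array(p)/1e3)+t).round(1).tolist() for c in P])
A=cv2.resize(ims["top"][225:285,240:300],(600,600),interpolation=cv2.INTER_CUBIC)[:, :400]
B=cv2.resize(ims["scene"][205:265,310:370],(600,600),interpolation=cv2.INTER_CUBIC)
A=cv2.resize(ims["top"][228:281,250:293],(344,424),interpolation=cv2.INTER_CUBIC);B=cv2.resize(ims["scene"][213:266,312:369],(456,424),interpolation=cv2.INTER_CUBIC)
V=np.vstack([box(-48.5,48.5,-45,45,0,5),rib,box(-33,35,-42,42,14,14)])@R.T+t
for c,I,o in(("top",A,(250,228)),("scene",B,(312,213))):
    for p in proj(c,V): cv2.circle(I,tuple(int(v) for v in((p-o+.5)*8)),2,(255,0,255),-1)
cv2.imwrite("pics/fit2.png",np.hstack([A,B])[:,:,::-1])
E
python3 fit2.py
```

```text
scene 203 [329. 219.] [348. 232.]
top 113 [269. 246.] [276. 264.]
0 [ 0.5439  0.1308  0.0295 -0.2246] 2.203790246144787 [[-1.6, -4.5], [-1.2, -1.9], [0.1, -0.7]]
0.15 [ 0.542   0.1324  0.0278 -0.1574] 3.6557523143422 [[-1.2, -2.5], [-0.4, -2.0], [-0.3, 0.4]]
0.4 [ 0.5404  0.133   0.0273 -0.1365] 5.282586570911217 [[-1.1, -1.5], [-0.2, -1.7], [-0.6, 0.5]]
cass [0.542  0.1324 0.0278] [[[340.7, 235.6]], [[273.0, 251.8]]]
rib [0.5257 0.135  0.0631] [[[336.4, 221.1]], [[270.7, 257.1]]]
lip [0.4975 0.1395 0.0096] [[[328.0, 231.6]], [[270.8, 268.0]]]
far [0.5843 0.1257 0.0506] [[[353.6, 237.9]], [[274.9, 235.8]]]
```

View pics/fit2.png

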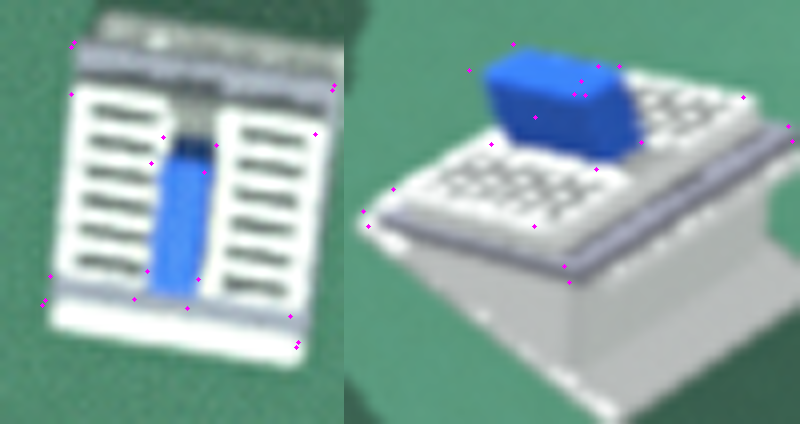

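The crop shows the cassette's base plate is the lavender part. The white strip in front of it is the stand's stop, so I used the wrong corners. I'll refit from the landmarks I can read off this picture.

```bash
cat > fit3.py <<'E'
from h import *
from scipy.optimize import least_squares
L=[("top",(-48.5,45,5),(50,299)),("top",(-48.5,-45,5),(306,333)),("top",(48.5,45,5),(76,42)),
("top",(-25,9,39),(150,290)),("top",(-25,-9,39),(197,297)),("top",(25,9,39),(165,155)),("top",(25,-9,39),(212,159)),("top",(25,9,14),(177,135)),("top",(25,-9,14),(216,139)),
("scene",(-25,-9,39),(487,73)),("scene",(25,-9,39),(606,96)),("scene",(-25,9,39),(525,48)),("scene",(25,9,39),(624,74)),("scene",(25,-9,14),(618,161)),
("scene",(-48.5,-45,5),(374,213)),("scene",(48.5,-45,0),(572,281)),("scene",(48.5,45,2.5),(797,130))]
off={"top":(250,228),"scene":(312,213)}
def res(v,cs=P):
    R,t=T(*v[:4],v[4]);return np.concatenate([proj(c,R@(np.array(p)/1e3)+t)[0]-(np.array(q)/8-.5+off[c]) for c,p,q in L if c in cs])
x0=[.542,.132,.03,-.15,np.radians(25)]
s=least_squares(res,x0,loss="soft_l1",x_scale=[.01]*3+[.1]*2);print(s.x.round(4),np.degrees(s.x[3:]))
s=least_squares(lambda v:res(np.r_[v,np.radians(25)]),x0[:4],loss="soft_l1",x_scale=[.01]*3+[.1]);v=np.r_[s.x,np.radians(25)];print(v.round(4))
print(res(v).reshape(-1,2).round(1).tolist())
R,t=T(*v)
for n,p in(("rib",(0,0,39)),("lip",(-48.5,0,2.5)),("far",(48.5,0,2.5))): print(n,(R@(np.array(p)/1e3)+t).round(4))
E
python3 fit3.py
```

```text
[ 0.5487  0.1336  0.0311 -0.0795  0.4003] [-4.55481754 22.93812585]
[ 0.5488  0.1332  0.0309 -0.096   0.4363]
[[-0.5, -0.5], [-0.3, -1.5], [-2.0, -1.1], [-1.4, -1.0], [-0.6, -1.2], [-2.2, -1.4], [-1.4, -1.2], [-2.4, -2.1], [-0.7, -2.0], [-43.4, 0.3], [-44.1, -0.1], [-42.9, -0.1], [-41.1, -1.0], [-42.6, 1.2], [-42.0, 1.1], [-39.0, 0.4], [-41.3, -0.4]]
rib [0.5324 0.1348 0.0662]
lip [0.504  0.1375 0.0126]
far [0.5915 0.1291 0.0536]
```

```bash
sed -i 's/"scene":(312,213)/"scene":(312-43,213)/' fit3.py; python3 fit3.py
```

```text
[ 0.5459  0.1302  0.0313 -0.1412  0.4412] [-8.09283179 25.27802175]
[ 0.5458  0.1302  0.0313 -0.1398  0.4363]
[[-0.1, -0.2], [-0.1, 0.2], [-0.2, -0.7], [-1.0, -0.2], [-0.2, -0.1], [-1.0, -0.4], [-0.2, 0.1], [-1.1, -1.2], [0.6, -0.7], [-1.7, -0.1], [-3.1, -0.1], [-1.0, -0.3], [0.2, -0.9], [-1.7, 1.2], [-0.7, 0.3], [1.0, 0.4], [0.1, 0.3]]
rib [0.5295 0.1325 0.0666]
lip [0.5013 0.1365 0.013 ]
far [0.5883 0.1243 0.054 ]
```

```bash
cat > plan.py <<'E'
from station import r
import numpy as np,json,sys
from scipy.spatial.transform import Rotation as Rn
U=json.load(open("unit.json"))  # x,y,yaw
def ori(yaw,tau):
    return Rn.from_euler("ZX",[yaw,np.pi]).as_matrix()@Rn.from_euler("y",tau,degrees=True).as_matrix()
def upt(x,y,z): c,s=np.cos(U[2]),np.sin(U[2]);return np.array([U[0]+(c*x-s*y)/1e3,U[1]+(s*x+c*y)/1e3,z/1e3])
def ue(x,y,z,tau): return upt(x,y,z),ori(U[2],tau)
def plan(wps,start=None):
    """wps: list of (pos,R,nrows). prints rounded rows tracking the commanded pose"""
    o=r.get_obs()
    p,R=(o["position"].copy(),o["ee_rot"].copy()) if start is None else start
    rows=[]
    for q,Q,n in wps:
        p0=p.copy();w=(Rn.from_matrix(R.T@Q)).as_rotvec();R0=R.copy()
        for k in range(1,n+1):
            tp=p0+(q-p0)*k/n;tR=R0@Rn.from_rotvec(w*k/n).as_matrix()
            sh=np.round(R.T@(tp-p),4);tw=np.round(np.degrees(Rn.from_matrix(R.T@tR).as_rotvec()),1)
            row={a:float(v) for a,v in zip(("x","y","z","wx","wy","wz"),(*sh,*tw)) if v}
            rows.append(row);p=p+R@sh;R=R@Rn.from_rotvec(np.radians(tw)).as_matrix()
    for i in range(0,len(rows),12): print(json.dumps(rows[i:i+12]))
    print("end",p.round(4)); return p,R
def toU(p):
    c,s=np.cos(U[2]),np.sin(U[2]);d=np.asarray(p)-[U[0],U[1],0];return np.round([1e3*(c*d[0]+s*d[1]),1e3*(-s*d[0]+c*d[1]),1e3*d[2]],1)
def st():
    o=r.get_obs();R=o["ee_rot"];print("t",round(o["clock"],2),"U",toU(o["position"]),"tau",np.degrees(np.arctan2(R[2,0],-R[2,2])).round(1),"F",o["ft_force"].round(1),"w",round(o["gripper_width"],4),"g",round(o["grasp_force"],1),"q",o["qpos"].round(2));return o
E
echo '[0.5325,-0.1745,-0.0985]' > unit.json
python3 - <<'E'
from plan import *
st()
plan([(*ue(-107-25,0,72.8+43.3+20,30),12),(*ue(-107-6,0,72.8+10.4,30),4)])
E
```

```text
t 1.6 U [-216.5 -409.2  231.3] tau -0.0 F [ 0.   0.5 -0.7] w 0.0855 g 0.0 q [ 1.15  0.69 -0.19  1.57  0.16  0.9  -0.22]
[{"x": 0.024, "y": -0.0252, "z": 0.0079, "wx": -0.7, "wy": 2.4, "wz": 2.6}, {"x": 0.0225, "y": -0.0264, "z": 0.0086, "wx": -0.7, "wy": 2.5, "wz": 2.6}, {"x": 0.0209, "y": -0.0274, "z": 0.0092, "wx": -0.7, "wy": 2.4, "wz": 2.6}, {"x": 0.0192, "y": -0.0285, "z": 0.0097, "wx": -0.7, "wy": 2.4, "wz": 2.6}, {"x": 0.0175, "y": -0.0295, "z": 0.0102, "wx": -0.7, "wy": 2.5, "wz": 2.6}, {"x": 0.0157, "y": -0.0303, "z": 0.0104, "wx": -0.7, "wy": 2.4, "wz": 2.6}, {"x": 0.0138, "y": -0.0311, "z": 0.0108, "wx": -0.7, "wy": 2.4, "wz": 2.6}, {"x": 0.012, "y": -0.0319, "z": 0.0108, "wx": -0.7, "wy": 2.5, "wz": 2.6}, {"x": 0.01, "y": -0.0324, "z": 0.011, "wx": -0.7, "wy": 2.4, "wz": 2.6}, {"x": 0.0081, "y": -0.033, "z": 0.011, "wx": -0.7, "wy": 2.4, "wz": 2.6}, {"x": 0.0061, "y": -0.0335, "z": 0.0108, "wx": -0.7, "wy": 2.5, "wz": 2.6}, {"x": 0.0041, "y": -0.0338, "z": 0.0106, "wx": -0.7, "wy": 2.4, "wz": 2.6}]
[{"x": -0.0025, "z": 0.0138}, {"x": -0.0025, "z": 0.0139}, {"x": -0.0025, "y": -0.0001, "z": 0.0138}, {"x": -0.0025, "z": 0.0139}]
end [ 0.4201 -0.1634  0.0832]
```

Request:
move_arm(
  moves=[
    {"x": 0.024,"y": -0.0252,"z": 0.0079,"wx": -0.7,"wy": 2.4,"wz": 2.6,"hand": -1},
    {"x": 0.0225,"y": -0.0264,"z": 0.0086,"wx": -0.7,"wy": 2.5,"wz": 2.6},
    {"x": 0.0209,"y": -0.0274,"z": 0.0092,"wx": -0.7,"wy": 2.4,"wz": 2.6},
    {"x": 0.0192,"y": -0.0285,"z": 0.0097,"wx": -0.7,"wy": 2.4,"wz": 2.6},
    {"x": 0.0175,"y": -0.0295,"z": 0.0102,"wx": -0.7,"wy": 2.5,"wz": 2.6},
    {"x": 0.0157,"y": -0.0303,"z": 0.0104,"wx": -0.7,"wy": 2.4,"wz": 2.6},
    {"x": 0.0138,"y": -0.0311,"z": 0.0108,"wx": -0.7,"wy": 2.4,"wz": 2.6},
    {"x": 0.012,"y": -0.0319,"z": 0.0108,"wx": -0.7,"wy": 2.5,"wz": 2.6},
    {"x": 0.01,"y": -0.0324,"z": 0.011,"wx": -0.7,"wy": 2.4,"wz": 2.6},
    {"x": 0.0081,"y": -0.033,"z": 0.011,"wx": -0.7,"wy": 2.4,"wz": 2.6},
    {"x": 0.0061,"y": -0.0335,"z": 0.0108,"wx": -0.7,"wy": 2.5,"wz": 2.6},
    {"x": 0.0041,"y": -0.0338,"z": 0.0106,"wx": -0.7,"wy": 2.4,"wz": 2.6},
  ],
)

```text
invalid input
```

```bash
python3 - <<'E'
from plan import *
st()
plan([(*ue(-107-6,0,72.8+10.4,30),4)])
E
```

```text
t 1.6 U [-216.5 -409.2  231.3] tau -0.0 F [ 0.   0.5 -0.7] w 0.0855 g 0.0 q [ 1.15  0.69 -0.19  1.57  0.16  0.9  -0.22]
[{"x": 0.0761, "y": -0.0731, "z": 0.037, "wx": -2.1, "wy": 7.3, "wz": 7.8}, {"x": 0.0602, "y": -0.0839, "z": 0.0429, "wx": -2.1, "wy": 7.3, "wz": 7.8}, {"x": 0.0425, "y": -0.0926, "z": 0.0461, "wx": -2.1, "wy": 7.3, "wz": 7.8}, {"x": 0.0235, "y": -0.0987, "z": 0.0469, "wx": -2.1, "wy": 7.3, "wz": 7.8}]
end [ 0.4201 -0.1634  0.0832]
```

Request:
move_arm(
  moves=[
    {"x": 0.024,"y": -0.025,"z": 0.008,"wx": -0.7,"wy": 2.4,"wz": 2.6,"hand": -1},
  ],
  force=40,
)

```text
clock: 1.7
position: [0.2873, -0.5316, 0.224]
ee_rot: [[0.917, 0.397, 0.046], [0.397, -0.918, -0.0], [0.042, 0.018, -0.999]]
ft_force: [0.4, 0.1, 0.1]
gripper_width: 0.0729
grasp_force: 0.0
```

Request:
move_arm(
  moves=[
    {"x": 0.0225,"y": -0.0264,"z": 0.0086,"wx": -0.7,"wy": 2.5,"wz": 2.6,"hand": -1},
    {"x": 0.0209,"y": -0.0274,"z": 0.0092,"wx": -0.7,"wy": 2.4,"wz": 2.6,"hand": -1},
    {"x": 0.0192,"y": -0.0285,"z": 0.0097,"wx": -0.7,"wy": 2.4,"wz": 2.6,"hand": -1},
    {"x": 0.0175,"y": -0.0295,"z": 0.0102,"wx": -0.7,"wy": 2.5,"wz": 2.6,"hand": -1},
    {"x": 0.0157,"y": -0.0303,"z": 0.0104,"wx": -0.7,"wy": 2.4,"wz": 2.6,"hand": -1},
    {"x": 0.0138,"y": -0.0311,"z": 0.0108,"wx": -0.7,"wy": 2.4,"wz": 2.6,"hand": -1},
    {"x": 0.012,"y": -0.0319,"z": 0.0108,"wx": -0.7,"wy": 2.5,"wz": 2.6,"hand": -1},
    {"x": 0.01,"y": -0.0324,"z": 0.011,"wx": -0.7,"wy": 2.4,"wz": 2.6,"hand": -1},
    {"x": 0.0081,"y": -0.033,"z": 0.011,"wx": -0.7,"wy": 2.4,"wz": 2.6,"hand": -1},
    {"x": 0.0061,"y": -0.0335,"z": 0.0108,"wx": -0.7,"wy": 2.5,"wz": 2.6,"hand": -1},
    {"x": 0.0041,"y": -0.0338,"z": 0.0106,"wx": -0.7,"wy": 2.4,"wz": 2.6,"hand": -1},
  ],
  force=40,
)

```text
clock: 2.8
position: [0.3968, -0.2394, 0.21]
ee_rot: [[0.921, -0.002, 0.389], [-0.02, -0.999, 0.042], [0.389, -0.046, -0.92]]
ft_force: [-0.4, -0.3, 0.4]
gripper_width: -0.0
grasp_force: 0.0
```

```bash
python3 - <<'E'
from plan import *
st()
plan([(*ue(-107-6,0,72.8+10.4,30),5)])
E
```

```text
t 2.8 U [-128.7  -78.   210. ] tau 22.9 F [-0.4 -0.3  0.4] w -0.0 g 0.0 q [ 0.93  0.5  -0.45  2.34 -1.    0.04 -0.02]
[{"x": -0.0059, "y": -0.014, "z": 0.0258, "wx": -1.0, "wy": 1.4, "wz": 0.8}, {"x": -0.0066, "y": -0.0144, "z": 0.0254, "wx": -0.9, "wy": 1.5, "wz": 0.7}, {"x": -0.0076, "y": -0.0147, "z": 0.0249, "wx": -1.0, "wy": 1.4, "wz": 0.8}, {"x": -0.0083, "y": -0.0151, "z": 0.0245, "wx": -1.0, "wy": 1.5, "wz": 0.7}, {"x": -0.0091, "y": -0.0153, "z": 0.024, "wx": -0.9, "wy": 1.4, "wz": 0.8}]
end [ 0.4201 -0.1634  0.0833]
```

```bash
cat > kin.py <<'E'
import numpy as np
from scipy.spatial.transform import Rotation as Rn
from scipy.optimize import least_squares
LIM=np.array([[-3.01,3.01],[-.46,2.08],[-1.47,1.51],[.13,2.56],[-1,4.14],[.04,2.09],[-2.66,2.66]])
def Rs(q): 
    return [Rn.from_euler("zyzyzyz"[i],a).as_matrix() for i,a in enumerate(q)]
def fk(q,L):
    # L: base h, upper arm (x off,len), forearm(x off,len), tool (x off, len)
    A=Rs(q);R=np.eye(3);p=np.array([0,0,L[0]])
    R=A[0]@A[1];p=p+R@[0,0,L[1]];R=R@A[2]@A[3];p=p+R@[0,0,L[2]];R=R@A[4]@A[5];p=p+R@[0,0,L[3]];return p,R@A[6]
E
python3 - <<'E'
from kin import *
from station import r
o=r.get_obs();D=[(o["qpos"],o["position"],o["ee_rot"]),(np.array([1.14582603,.68906437,-.19459577,1.56528585,.15727249,.90252827,-.21506696]),np.array([.27681517,-.56038289,.23134264]),np.array([[.896583,.442876,0],[.442876,-.896583,0],[0,0,-1]]))]
for q,p,R in D: print(q.round(3),R.round(3).tolist(),fk(q,[.3,.3,.3,.1])[1].round(3).tolist())
E
```

```text
[ 0.935  0.504 -0.449  2.338 -0.997  0.043 -0.021] [[0.921, -0.002, 0.389], [-0.02, -0.999, 0.042], [0.389, -0.046, -0.92]] [[0.002, -0.921, 0.389], [-0.999, -0.02, -0.042], [0.046, -0.389, -0.92]]
[ 1.146  0.689 -0.195  1.565  0.157  0.903 -0.215] [[0.897, 0.443, 0.0], [0.443, -0.897, 0.0], [0.0, 0.0, -1.0]] [[-0.443, -0.897, 0.0], [-0.897, 0.443, 0.0], [-0.0, -0.0, -1.0]]
```

```bash
cat >> kin.py <<'E'
SG=np.array([-1,1,-1,1,-1,1,-1]);C0=None
def FK(q,L,off=(0,0,0,0,0)):
    A=Rs(np.array(q)*SG);p=np.array([0,0,L[0]])
    R=A[0]@A[1];p=p+R@[0,0,L[1]];R=R@A[2];p=p+R@[off[0],0,0];R=R@A[3];p=p+R@[off[1],0,L[2]];R=R@A[4]@A[5];p=p+R@[off[2],0,L[3]];R=R@A[6]
    return p,R@Rn.from_euler("z",CZ).as_matrix()
CZ=-np.pi/2
E
python3 - <<'E'
from kin import *; import kin
from station import r
o=r.get_obs();D=[(o["qpos"],o["position"],o["ee_rot"]),(np.array([1.14582603,.68906437,-.19459577,1.56528585,.15727249,.90252827,-.21506696]),np.array([.27681517,-.56038289,.23134264]),np.array([[.896583,.442876,0],[.442876,-.896583,0],[0,0,-1]]))]
for q,p,R in D:
  for kin.CZ in(np.pi/2,-np.pi/2): print(np.abs(R-FK(q,[.3]*4)[1]).max())
M=[];b=[]
s=least_squares(lambda L:np.concatenate([FK(q,L)[0]-p for q,p,R in D]),[.3,.3,.3,.2]);print(s.x,s.fun)
E
```

```text
3.0531133177191805e-16
1.9978847688131456
9.28817129630218e-05
1.7931659714938974
[0.14990982 0.6469715  0.27772168 0.25855895] [-0.00242348 -0.0016825   0.01269557  0.02883527  0.01525258 -0.01269557]
```

```bash
sed -i 's/CZ=-np.pi/CZ=np.pi/' kin.py; cat >> plan.py <<'E'
def log():
    o=r.get_obs();open("kin.log","a").write(json.dumps([o["qpos"].tolist(),o["position"].tolist()])+"\n")
E
python3 - <<'E'
from plan import *
log()
plan([(*ue(-119,0,83,15),8)])
E
```

```text
[{"x": -0.0044, "y": -0.0088, "z": 0.0158, "wx": -0.5, "wy": -1.0, "wz": 0.5}, {"x": -0.0041, "y": -0.009, "z": 0.0159, "wx": -0.6, "wy": -0.9, "wz": 0.6}, {"x": -0.004, "y": -0.0091, "z": 0.0158, "wx": -0.5, "wy": -1.0, "wz": 0.5}, {"x": -0.0038, "y": -0.0091, "z": 0.0158, "wx": -0.5, "wy": -1.0, "wz": 0.6}, {"x": -0.0037, "y": -0.0093, "z": 0.0158, "wx": -0.6, "wy": -0.9, "wz": 0.5}, {"x": -0.0034, "y": -0.0094, "z": 0.0157, "wx": -0.5, "wy": -1.0, "wz": 0.6}, {"x": -0.0033, "y": -0.0095, "z": 0.0158, "wx": -0.5, "wy": -1.0, "wz": 0.5}, {"x": -0.0031, "y": -0.0096, "z": 0.0157, "wx": -0.6, "wy": -1.0, "wz": 0.6}]
end [ 0.4141 -0.1628  0.083 ]
```

Request:
move_arm(
  moves=[
    {"x": -0.0044,"y": -0.0088,"z": 0.0158,"wx": -0.5,"wy": -1.0,"wz": 0.5,"hand": -1},
    {"x": -0.0041,"y": -0.009,"z": 0.0159,"wx": -0.6,"wy": -0.9,"wz": 0.6,"hand": -1},
    {"x": -0.004,"y": -0.0091,"z": 0.0158,"wx": -0.5,"wy": -1.0,"wz": 0.5,"hand": -1},
    {"x": -0.0038,"y": -0.0091,"z": 0.0158,"wx": -0.5,"wy": -1.0,"wz": 0.6,"hand": -1},
    {"x": -0.0037,"y": -0.0093,"z": 0.0158,"wx": -0.6,"wy": -0.9,"wz": 0.5,"hand": -1},
    {"x": -0.0034,"y": -0.0094,"z": 0.0157,"wx": -0.5,"wy": -1.0,"wz": 0.6,"hand": -1},
    {"x": -0.0033,"y": -0.0095,"z": 0.0158,"wx": -0.5,"wy": -1.0,"wz": 0.5,"hand": -1},
    {"x": -0.0031,"y": -0.0096,"z": 0.0157,"wx": -0.6,"wy": -1.0,"wz": 0.6,"hand": -1},
  ],
)

```text
clock: 3.6
position: [0.4309, -0.1826, 0.1305]
ee_rot: [[0.977, -0.091, 0.195], [-0.095, -0.995, 0.014], [0.193, -0.032, -0.981]]
ft_force: [0.2, 0.4, -1.0]
gripper_width: -0.0001
grasp_force: 0.0
```

```bash
python3 - <<'E'
from plan import *
st();log()
plan([(*ue(-119,0,83,15),2),(*ue(-112,0,70.9,15),3),(*ue(-108,0,63.9,15),5)])
E
```

```text
t 3.6 U [-100.3  -18.1  130.5] tau 11.1 F [ 0.2  0.4 -1. ] w -0.0001 g 0.0 q [ 0.41  0.65 -0.07  2.29 -1.    0.04 -0.32]
[{"x": -0.0137, "y": -0.0083, "z": 0.0218, "wx": -0.9, "wy": 1.9}, {"x": -0.0145, "y": -0.0087, "z": 0.0212, "wx": -1.0, "wy": 2.0}, {"x": 0.0012, "z": 0.0045}, {"x": 0.0012, "z": 0.0045}, {"x": 0.0013, "z": 0.0045}, {"x": 0.0004, "z": 0.0016}, {"x": 0.0004, "z": 0.0015}, {"x": 0.0004, "z": 0.0016}, {"x": 0.0004, "z": 0.0015}, {"x": 0.0004, "z": 0.0016}]
end [ 0.425  -0.1639  0.0639]
```

```bash
echo '[[1.14582603,0.68906437,-0.19459577,1.56528585,0.15727249,0.90252827,-0.21506696],[0.27681517,-0.56038289,0.23134264]]' >> kin.log; cat > kfit.py <<'E'
from kin import *; import json
D=[json.loads(l) for l in open("kin.log")]
f=lambda v:np.concatenate([FK(q,v[:4],v[4:])[0]-p for q,p in D])
for m in(4,6,7):
    s=least_squares(lambda v:f(np.r_[v,np.zeros(7-m)])if m<7 else f(v),[.3,.3,.3,.25,0,0,0][:m]);print(m,s.x.round(4),np.abs(s.fun).max())
E
python3 kfit.py; python3 - <<'E'
from plan import *
plan([(*ue(-121,0,85,0),4)])
E
```

```text
4 [0.1421 0.6299 0.292  0.2272] 0.03135167079354828
6 [ 0.1204  0.7208  0.3142  0.3399 -0.1189 -0.0217] 0.028884696195357162
7 [ 0.3826  0.8481  0.3762  0.7826 -0.354   0.0142 -0.0781] 0.00524208095755771
[{"x": -0.0073, "y": -0.0042, "z": 0.0103, "wx": -0.5, "wy": -2.8, "wz": 0.1}, {"x": -0.0067, "y": -0.0043, "z": 0.0106, "wx": -0.4, "wy": -2.8}, {"x": -0.0062, "y": -0.0043, "z": 0.0109, "wx": -0.5, "wy": -2.8, "wz": 0.1}, {"x": -0.0057, "y": -0.0045, "z": 0.0112, "wx": -0.5, "wy": -2.7, "wz": 0.1}]
end [ 0.4121 -0.1626  0.085 ]
```

Request:
move_arm(
  moves=[
    {"x": -0.0073,"y": -0.0042,"z": 0.0103,"wx": -0.5,"wy": -2.8,"wz": 0.1,"hand": -1},
    {"x": -0.0067,"y": -0.0043,"z": 0.0106,"wx": -0.4,"wy": -2.8,"hand": -1},
    {"x": -0.0062,"y": -0.0043,"z": 0.0109,"wx": -0.5,"wy": -2.8,"wz": 0.1,"hand": -1},
    {"x": -0.0057,"y": -0.0045,"z": 0.0112,"wx": -0.5,"wy": -2.7,"wz": 0.1,"hand": -1},
  ],
)

```text
invalid input
```

```bash
python3 - <<'E'
from plan import *
st();log()
plan([(*ue(-121,0,85,0),1),(*ue(-114,0,72.9,0),3),(*ue(-110.5,0,66.8,0),5)])
E
```

```text
t 3.6 U [-100.3  -18.1  130.5] tau 11.1 F [ 0.2  0.4 -1. ] w -0.0001 g 0.0 q [ 0.41  0.65 -0.07  2.29 -1.    0.04 -0.32]
[{"x": -0.029, "y": -0.0168, "z": 0.0412, "wx": -1.9, "wy": -11.1, "wz": 0.3}, {"x": 0.0023, "z": 0.004}, {"x": 0.0023, "z": 0.0041}, {"x": 0.0024, "z": 0.004}, {"x": 0.0007, "z": 0.0012}, {"x": 0.0007, "z": 0.0013}, {"x": 0.0007, "z": 0.0012}, {"x": 0.0007, "z": 0.0012}, {"x": 0.0007, "z": 0.0012}]
end [ 0.4226 -0.1636  0.0668]
```

Request:
move_arm(
  moves=[
    {"x": -0.0073,"y": -0.0042,"z": 0.0103,"wx": -0.5,"wy": -2.8,"wz": 0.1,"hand": -1},
    {"x": -0.0067,"y": -0.0043,"z": 0.0106,"wx": -0.4,"wy": -2.8,"wz": 0,"hand": -1},
    {"x": -0.0062,"y": -0.0043,"z": 0.0109,"wx": -0.5,"wy": -2.8,"wz": 0.1,"hand": -1},
    {"x": -0.0057,"y": -0.0045,"z": 0.0112,"wx": -0.5,"wy": -2.7,"wz": 0.1,"hand": -1},
  ],
)

```text
clock: 4.0
position: [0.412, -0.1624, 0.085]
ee_rot: [[0.995, -0.098, -0.0], [-0.098, -0.995, -0.001], [-0.0, 0.001, -1.0]]
ft_force: [0.2, -0.0, -0.2]
gripper_width: 0.0003
grasp_force: 0.0
```

```bash
sed -i 's/row={a:float(v) for a,v in zip(("x","y","z","wx","wy","wz"),(\*sh,\*tw)) if v}/row={a:float(v)+0. for a,v in zip(("x","y","z","wx","wy","wz","hand"),(*sh,*tw,HAND))}/; s/^U=/HAND=-1\nU=/' plan.py; python3 - <<'E'
from plan import *
st();log()
plan([(*ue(-121,0,85,0),1),(*ue(-114,0,72.9,0),3),(*ue(-110.5,0,66.8,0),5)])
E
```

```text
t 4.0 U [-121.1    0.2   85. ] tau -0.0 F [ 0.2 -0.  -0.2] w 0.0003 g 0.0 q [ 0.1   0.78  0.28  2.24 -0.94  0.25 -0.44]
[{"x": 0.0001, "y": 0.0002, "z": 0.0, "wx": 0.0, "wy": 0.0, "wz": 0.0, "hand": -1.0}, {"x": 0.0023, "y": 0.0, "z": 0.004, "wx": 0.0, "wy": 0.0, "wz": 0.0, "hand": -1.0}, {"x": 0.0024, "y": 0.0, "z": 0.0041, "wx": 0.0, "wy": 0.0, "wz": 0.0, "hand": -1.0}, {"x": 0.0023, "y": 0.0, "z": 0.004, "wx": 0.0, "wy": 0.0, "wz": 0.0, "hand": -1.0}, {"x": 0.0007, "y": 0.0, "z": 0.0012, "wx": 0.0, "wy": 0.0, "wz": 0.0, "hand": -1.0}, {"x": 0.0007, "y": 0.0, "z": 0.0012, "wx": 0.0, "wy": 0.0, "wz": 0.0, "hand": -1.0}, {"x": 0.0007, "y": 0.0, "z": 0.0013, "wx": 0.0, "wy": 0.0, "wz": 0.0, "hand": -1.0}, {"x": 0.0007, "y": 0.0, "z": 0.0012, "wx": 0.0, "wy": 0.0, "wz": 0.0, "hand": -1.0}, {"x": 0.0007, "y": 0.0, "z": 0.0012, "wx": 0.0, "wy": 0.0, "wz": 0.0, "hand": -1.0}]
end [ 0.4225 -0.1637  0.0668]
```

Precise now. Next I press the button.

Request:
move_arm(
  moves=[
    {"x": 0.0023,"y": 0.0,"z": 0.004,"wx": 0,"wy": 0,"wz": 0,"hand": -1},
    {"x": 0.0024,"y": 0.0,"z": 0.0041,"wx": 0,"wy": 0,"wz": 0,"hand": -1},
    {"x": 0.0023,"y": 0.0,"z": 0.004,"wx": 0,"wy": 0,"wz": 0,"hand": -1},
    {"x": 0.0008,"y": 0.0,"z": 0.0013,"wx": 0,"wy": 0,"wz": 0,"hand": -1},
    {"x": 0.0008,"y": 0.0,"z": 0.0013,"wx": 0,"wy": 0,"wz": 0,"hand": -1},
    {"x": 0.0008,"y": 0.0,"z": 0.0013,"wx": 0,"wy": 0,"wz": 0,"hand": -1},
  ],
)

```text
clock: 4.6
position: [0.4206, -0.164, 0.0695]
ee_rot: [[0.995, -0.1, 0.001], [-0.1, -0.995, 0.0], [0.001, -0.0, -1.0]]
ft_force: [-1.5, 0.2, 4.7]
gripper_width: -0.0001
grasp_force: 2.1
```

```bash
python3 - <<'E'
from plan import *
st()
from h import *
print([ (d["at"],d["score"]) for c in P for d in (capture(c),tip_of(c,"lid_edge"))[1][:1]])
E
```

```text
t 4.6 U [-112.3   -0.6   69.5] tau 0.1 F [-1.5  0.2  4.7] w -0.0001 g 2.1 q [ 0.12  0.81  0.24  2.22 -0.95  0.22 -0.44]
[([225.1, 272.2], 0.77), ([388.1, 280.9], 0.75)]
```

Request:
move_arm(
  moves=[
    {"x": 0.0008,"y": 0.0,"z": 0.0013,"wx": 0,"wy": 0,"wz": 0,"hand": -1},
    {"x": 0.0008,"y": 0.0,"z": 0.0013,"wx": 0,"wy": 0,"wz": 0,"hand": -1},
    {"x": 0,"y": 0.0,"z": 0,"wx": 0,"wy": 0,"wz": 0,"hand": -1},
  ],
)

```text
clock: 5.1
position: [0.4214, -0.1641, 0.0679]
ee_rot: [[0.995, -0.1, 0.001], [-0.1, -0.995, -0.0], [0.001, -0.0, -1.0]]
ft_force: [-4.7, 0.0, 22.1]
gripper_width: -0.0001
grasp_force: 10.8
```

```bash
python3 - <<'E'
from plan import *
st()
from h import *
for c in P: cv2.imwrite(f"pics/{c}1.png",capture(c)[:,:,::-1])
for n in("lid_edge","lid_top"): print(n,[ (d["at"],d["score"]) for c in P for d in tip_of(c,n)[:1]])
for th in(0,.55):
  for n,a,z in(("edge",160,0),("top",140,41)): print(th,n,[proj(c,upt(90-a*np.cos(th)+z*np.sin(th),0,80+a*np.sin(th)+z*np.cos(th)))[0].round(1).tolist() for c in P])
E
```

```text
t 5.1 U [-111.6   -0.6   67.9] tau 0.0 F [-4.7  0.  22.1] w -0.0001 g 10.8 q [ 0.12  0.81  0.24  2.22 -0.95  0.21 -0.44]
lid_edge [([227.0, 253.8], 0.93), ([390.5, 273.7], 0.79)]
lid_top [([238.1, 252.4], 0.72), ([394.2, 257.0], 0.71)]
0 edge [[223.3, 276.1], [384.4, 281.3]]
0 top [[227.0, 267.5], [387.5, 273.6]]
0.55 edge [[225.8, 253.5], [390.4, 272.0]]
0.55 top [[236.8, 254.6], [393.5, 256.0]]
```

```bash
python3 - <<'E'
from plan import *
log()
plan([(*ue(-119,0,82,0),2),(*ue(-100,35,144,0),4),(*ue(-70,35,144,0),3)])
E
```

```text
[{"x": -0.0037, "y": -0.0003, "z": -0.0071, "wx": 0.0, "wy": 0.0, "wz": 0.0, "hand": -1.0}, {"x": -0.0036, "y": -0.0002, "z": -0.007, "wx": 0.0, "wy": 0.0, "wz": -0.1, "hand": -1.0}, {"x": 0.0048, "y": -0.0088, "z": -0.0155, "wx": 0.0, "wy": 0.0, "wz": 0.0, "hand": -1.0}, {"x": 0.0047, "y": -0.0087, "z": -0.0155, "wx": 0.0, "wy": 0.0, "wz": 0.0, "hand": -1.0}, {"x": 0.0048, "y": -0.0088, "z": -0.0155, "wx": 0.0, "wy": 0.0, "wz": 0.0, "hand": -1.0}, {"x": 0.0047, "y": -0.0087, "z": -0.0155, "wx": 0.0, "wy": 0.0, "wz": 0.0, "hand": -1.0}, {"x": 0.01, "y": 0.0, "z": 0.0, "wx": 0.0, "wy": 0.0, "wz": 0.0, "hand": -1.0}, {"x": 0.01, "y": 0.0, "z": 0.0, "wx": 0.0, "wy": 0.0, "wz": 0.0, "hand": -1.0}, {"x": 0.01, "y": 0.0, "z": 0.0, "wx": 0.0, "wy": 0.0, "wz": 0.0, "hand": -1.0}]
end [ 0.4663 -0.1328  0.144 ]
```

Request:
move_arm(
  moves=[
    {"x": -0.0037,"y": -0.0003,"z": -0.0071,"wx": 0.0,"wy": 0.0,"wz": 0.0,"hand": -1.0},
    {"x": -0.0036,"y": -0.0002,"z": -0.007,"wx": 0.0,"wy": 0.0,"wz": -0.1,"hand": -1.0},
    {"x": 0.0048,"y": -0.0088,"z": -0.0155,"wx": 0.0,"wy": 0.0,"wz": 0.0,"hand": -1.0},
    {"x": 0.0047,"y": -0.0087,"z": -0.0155,"wx": 0.0,"wy": 0.0,"wz": 0.0,"hand": -1.0},
    {"x": 0.0048,"y": -0.0088,"z": -0.0155,"wx": 0.0,"wy": 0.0,"wz": 0.0,"hand": -1.0},
    {"x": 0.0047,"y": -0.0087,"z": -0.0155,"wx": 0.0,"wy": 0.0,"wz": 0.0,"hand": -1.0},
    {"x": 0.01,"y": 0.0,"z": 0.0,"wx": 0.0,"wy": 0.0,"wz": 0.0,"hand": -1.0},
    {"x": 0.01,"y": 0.0,"z": 0.0,"wx": 0.0,"wy": 0.0,"wz": 0.0,"hand": -1.0},
  ],
)

```text
clock: 6.2
position: [0.4581, -0.1311, 0.1427]
ee_rot: [[0.995, -0.096, 0.001], [-0.096, -0.995, 0.0], [0.001, -0.0, -1.0]]
ft_force: [0.3, 0.3, -0.3]
gripper_width: -0.0
grasp_force: 0.0
```

```bash
python3 - <<'E'
from plan import *
st();log()
import h
ims={c:h.capture(c) for c in h.P}
h.cv2.imwrite("pics/s2.png",ims["scene"][150:350,150:350,::-1].repeat(3,0).repeat(3,1))
def arc(th,g=11,d=20): return ue(90-160*np.cos(th)-g,35,80+160*np.sin(th)-d,0)
plan([(*arc(.55,11),2)]+[(*arc(t),1) for t in np.arange(.6,1.11,.05)])
E
```

```text
t 6.2 U [-78.3  35.8 142.7] tau 0.0 F [ 0.3  0.3 -0.3] w -0.0 g 0.0 q [-0.14  0.73  0.55  2.11 -0.79  0.51 -0.66]
[{"x": 0.01, "y": 0.0002, "z": -0.0007, "wx": 0.0, "wy": 0.0, "wz": 0.1, "hand": -1.0}, {"x": 0.0099, "y": 0.0001, "z": -0.0008, "wx": 0.0, "wy": -0.1, "wz": 0.1, "hand": -1.0}, {"x": 0.0044, "y": 0.0, "z": -0.0067, "wx": 0.0, "wy": 0.0, "wz": 0.0, "hand": -1.0}, {"x": 0.0047, "y": 0.0, "z": -0.0065, "wx": 0.0, "wy": 0.0, "wz": 0.0, "hand": -1.0}, {"x": 0.005, "y": 0.0, "z": -0.0062, "wx": 0.0, "wy": 0.0, "wz": 0.0, "hand": -1.0}, {"x": 0.0053, "y": 0.0, "z": -0.006, "wx": 0.0, "wy": 0.0, "wz": 0.0, "hand": -1.0}, {"x": 0.0056, "y": 0.0, "z": -0.0057, "wx": 0.0, "wy": 0.0, "wz": 0.0, "hand": -1.0}, {"x": 0.0058, "y": 0.0, "z": -0.0054, "wx": 0.0, "wy": 0.0, "wz": 0.0, "hand": -1.0}, {"x": 0.0062, "y": 0.0, "z": -0.0052, "wx": 0.0, "wy": 0.0, "wz": 0.0, "hand": -1.0}, {"x": 0.0064, "y": 0.0, "z": -0.0048, "wx": 0.0, "wy": 0.0, "wz": 0.0, "hand": -1.0}, {"x": 0.0066, "y": 0.0, "z": -0.0045, "wx": 0.0, "wy": 0.0, "wz": 0.0, "hand": -1.0}, {"x": 0.0068, "y": 0.0, "z": -0.0041, "wx": 0.0, "wy": 0.0, "wz": 0.0, "hand": -1.0}]
[{"x": 0.0071, "y": 0.0, "z": -0.0038, "wx": 0.0, "wy": 0.0, "wz": 0.0, "hand": -1.0}]
end [ 0.5424 -0.1403  0.2026]
```

View pics/s2.png

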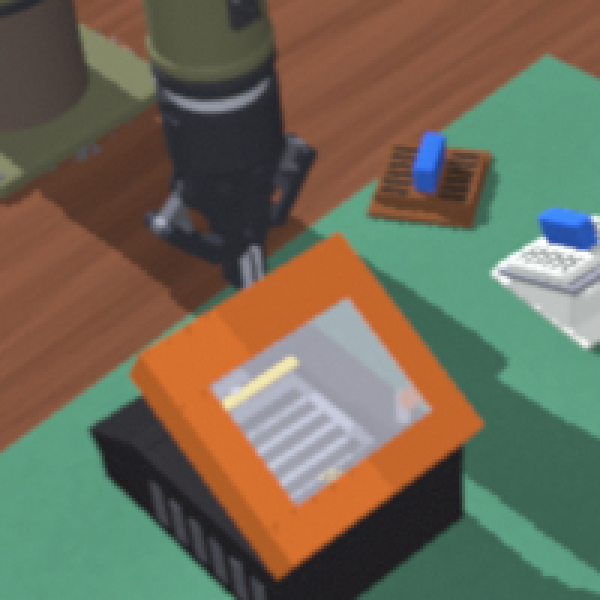

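The crop (3x, origin 150,150) shows the lid popped to about 0.55, with the closed fingers at about (250,260), just in front of its front wall and left of the middle. Next I swing the lid up.

Request:
move_arm(
  moves=[
    {"x": 0.01,"y": 0.0,"z": -0.0007,"wx": 0.0,"wy": 0.0,"wz": 0.1,"hand": -1.0},
    {"x": 0.0099,"y": 0.0001,"z": -0.0008,"wx": 0.0,"wy": -0.1,"wz": 0.1,"hand": -1.0},
    {"x": 0.0044,"y": 0.0,"z": -0.0067,"wx": 0.0,"wy": 0.0,"wz": 0.0,"hand": -1.0},
    {"x": 0.0047,"y": 0.0,"z": -0.0065,"wx": 0.0,"wy": 0.0,"wz": 0.0,"hand": -1.0},
    {"x": 0.005,"y": 0.0,"z": -0.0062,"wx": 0.0,"wy": 0.0,"wz": 0.0,"hand": -1.0},
    {"x": 0.0053,"y": 0.0,"z": -0.006,"wx": 0.0,"wy": 0.0,"wz": 0.0,"hand": -1.0},
  ],
)

```text
clock: 6.9
position: [0.4967, -0.1357, 0.1704]
ee_rot: [[0.995, -0.101, -0.001], [-0.101, -0.995, -0.0], [-0.001, 0.0, -1.0]]
ft_force: [-2.3, -1.1, 0.6]
gripper_width: -0.0002
grasp_force: 1.0
```

```bash
python3 - <<'E'
from plan import *
st();log()
import h
for c in h.P: h.capture(c)
for n in("lid_edge","lid_top"): print(n,[ (d["at"],d["score"]) for c in h.P for d in h.tip_of(c,n)[:1]])
for th in(.55,.65,.75,.85):
  for n,a,z in(("edge",160,0),("top",140,41)): print(th,n,[h.proj(c,upt(90-a*np.cos(th)+z*np.sin(th),0,80+a*np.sin(th)+z*np.cos(th)))[0].round(1).tolist() for c in h.P])
E
```

```text
t 6.9 U [-39.5  35.1 170.4] tau -0.1 F [-2.3 -1.1  0.6] w -0.0002 g 1.0 q [-0.2   0.73  0.64  1.98 -0.71  0.66 -0.77]
lid_edge [([388.4, 224.3], 0.73)]
lid_top [([242.2, 255.6], 0.76), ([398.6, 247.7], 0.94)]
0.55 edge [[225.8, 253.5], [390.4, 272.0]]
0.55 top [[236.8, 254.6], [393.5, 256.0]]
0.65 edge [[227.9, 251.0], [391.6, 268.2]]
0.65 top [[240.1, 254.1], [394.6, 251.1]]
0.75 edge [[230.5, 249.2], [392.9, 263.9]]
0.75 top [[243.8, 254.3], [395.6, 245.9]]
0.85 edge [[233.6, 248.0], [394.1, 258.9]]
0.85 top [[247.9, 255.3], [396.6, 240.3]]
```

Request:
move_arm(
  moves=[
    {"x": 0.0056,"y": 0.0,"z": -0.0057,"wx": 0.0,"wy": 0.0,"wz": 0.0,"hand": -1.0},
    {"x": 0.0058,"y": 0.0,"z": -0.0054,"wx": 0.0,"wy": 0.0,"wz": 0.0,"hand": -1.0},
    {"x": 0.0062,"y": 0.0,"z": -0.0052,"wx": 0.0,"wy": 0.0,"wz": 0.0,"hand": -1.0},
    {"x": 0.0064,"y": 0.0,"z": -0.0048,"wx": 0.0,"wy": 0.0,"wz": 0.0,"hand": -1.0},
    {"x": 0.0066,"y": 0.0,"z": -0.0045,"wx": 0.0,"wy": 0.0,"wz": 0.0,"hand": -1.0},
    {"x": 0.0068,"y": 0.0,"z": -0.0041,"wx": 0.0,"wy": 0.0,"wz": 0.0,"hand": -1.0},
    {"x": 0.0071,"y": 0.0,"z": -0.0038,"wx": 0.0,"wy": 0.0,"wz": 0.0,"hand": -1.0},
  ],
)

```text
clock: 7.9
position: [0.5416, -0.14, 0.2034]
ee_rot: [[0.995, -0.1, -0.001], [-0.1, -0.995, -0.0], [-0.001, 0.0, -1.0]]
ft_force: [-0.5, 0.3, 0.1]
gripper_width: 0.0
grasp_force: 0.3
```

```bash
python3 - <<'E'
from plan import *
o=st();log()
import h
for c in h.P: h.capture(c)
for n in("lid_edge","lid_top"): print(n,[ (d["at"],d["score"]) for c in h.P for d in h.tip_of(c,n)[:1]])
for th in(.9,1,1.1,1.2):
  for n,a,z in(("edge",160,0),("top",140,41)): print(th,n,[h.proj(c,upt(90-a*np.cos(th)+z*np.sin(th),0,80+a*np.sin(th)+z*np.cos(th)))[0].round(1).tolist() for c in h.P])
def arc(th,g=11,d=20): return ue(90-160*np.cos(th)-g,35,80+160*np.sin(th)-d,0)
plan([(*arc(t),1) for t in np.r_[np.arange(1.15,1.31,.05),np.arange(1.33,1.68,.03)]],arc(1.1))
E
```

```text
t 7.9 U [  5.6  35.2 203.4] tau -0.0 F [-0.5  0.3  0.1] w 0.0 g 0.3 q [-0.22  0.75  0.71  1.82 -0.65  0.82 -0.86]
lid_edge [([246.3, 249.7], 0.92)]
lid_top [([262.8, 259.5], 0.84), ([398.6, 224.7], 0.91)]
0.9 edge [[235.4, 247.7], [394.7, 256.3]]
0.9 top [[250.1, 256.0], [397.1, 237.4]]
1 edge [[239.3, 247.6], [395.9, 250.6]]
1 top [[254.8, 258.0], [398.0, 231.4]]
1.1 edge [[243.6, 248.3], [397.0, 244.5]]
1.1 top [[259.7, 260.6], [398.8, 225.3]]
1.2 edge [[248.4, 249.7], [398.1, 238.1]]
1.2 top [[264.9, 264.0], [399.5, 219.1]]
[{"x": 0.0072, "y": 0.0, "z": -0.0034, "wx": 0.0, "wy": 0.0, "wz": 0.0, "hand": -1.0}, {"x": 0.0074, "y": 0.0, "z": -0.0031, "wx": 0.0, "wy": 0.0, "wz": 0.0, "hand": -1.0}, {"x": 0.0075, "y": 0.0, "z": -0.0027, "wx": 0.0, "wy": 0.0, "wz": 0.0, "hand": -1.0}, {"x": 0.0077, "y": 0.0, "z": -0.0024, "wx": 0.0, "wy": 0.0, "wz": 0.0, "hand": -1.0}, {"x": 0.0046, "y": 0.0, "z": -0.0012, "wx": 0.0, "wy": 0.0, "wz": 0.0, "hand": -1.0}, {"x": 0.0047, "y": 0.0, "z": -0.0011, "wx": 0.0, "wy": 0.0, "wz": 0.0, "hand": -1.0}, {"x": 0.0047, "y": 0.0, "z": -0.0009, "wx": 0.0, "wy": 0.0, "wz": 0.0, "hand": -1.0}, {"x": 0.0047, "y": 0.0, "z": -0.0008, "wx": 0.0, "wy": 0.0, "wz": 0.0, "hand": -1.0}, {"x": 0.0048, "y": 0.0, "z": -0.0006, "wx": 0.0, "wy": 0.0, "wz": 0.0, "hand": -1.0}, {"x": 0.0048, "y": 0.0, "z": -0.0005, "wx": 0.0, "wy": 0.0, "wz": 0.0, "hand": -1.0}, {"x": 0.0048, "y": 0.0, "z": -0.0004, "wx": 0.0, "wy": 0.0, "wz": 0.0, "hand": -1.0}, {"x": 0.0047, "y": 0.0, "z": -0.0002, "wx": 0.0, "wy": 0.0, "wz": 0.0, "hand": -1.0}]
[{"x": 0.0048, "y": 0.0, "z": -0.0001, "wx": 0.0, "wy": 0.0, "wz": 0.0, "hand": -1.0}, {"x": 0.0048, "y": 0.0, "z": 0.0001, "wx": 0.0, "wy": 0.0, "wz": 0.0, "hand": -1.0}, {"x": 0.0048, "y": 0.0, "z": 0.0002, "wx": 0.0, "wy": 0.0, "wz": 0.0, "hand": -1.0}, {"x": 0.0048, "y": 0.0, "z": 0.0003, "wx": 0.0, "wy": 0.0, "wz": 0.0, "hand": -1.0}]
end [ 0.6287 -0.1488  0.2194]
```

Request:
move_arm(
  moves=[
    {"x": 0.0072,"y": 0.0,"z": -0.0034,"wx": 0.0,"wy": 0.0,"wz": 0.0,"hand": -1.0},
    {"x": 0.0074,"y": 0.0,"z": -0.0031,"wx": 0.0,"wy": 0.0,"wz": 0.0,"hand": -1.0},
    {"x": 0.0075,"y": 0.0,"z": -0.0027,"wx": 0.0,"wy": 0.0,"wz": 0.0,"hand": -1.0},
    {"x": 0.0077,"y": 0.0,"z": -0.0024,"wx": 0.0,"wy": 0.0,"wz": 0.0,"hand": -1.0},
    {"x": 0.0046,"y": 0.0,"z": -0.0012,"wx": 0.0,"wy": 0.0,"wz": 0.0,"hand": -1.0},
    {"x": 0.0047,"y": 0.0,"z": -0.0011,"wx": 0.0,"wy": 0.0,"wz": 0.0,"hand": -1.0},
    {"x": 0.0047,"y": 0.0,"z": -0.0009,"wx": 0.0,"wy": 0.0,"wz": 0.0,"hand": -1.0},
    {"x": 0.0047,"y": 0.0,"z": -0.0008,"wx": 0.0,"wy": 0.0,"wz": 0.0,"hand": -1.0},
    {"x": 0.0048,"y": 0.0,"z": -0.0006,"wx": 0.0,"wy": 0.0,"wz": 0.0,"hand": -1.0},
    {"x": 0.0048,"y": 0.0,"z": -0.0005,"wx": 0.0,"wy": 0.0,"wz": 0.0,"hand": -1.0},
    {"x": 0.0048,"y": 0.0,"z": -0.0004,"wx": 0.0,"wy": 0.0,"wz": 0.0,"hand": -1.0},
  ],
)

```text
clock: 9.3
position: [0.6037, -0.1462, 0.22]
ee_rot: [[0.995, -0.1, -0.001], [-0.1, -0.995, 0.0], [-0.001, -0.0, -1.0]]
ft_force: [-0.2, -0.2, 0.9]
gripper_width: 0.0003
grasp_force: 0.0
```

```bash
cat > lid.py <<'E'
from plan import *
import h
def lid():
    for c in h.P: h.capture(c)
    ob=[(c,a,z,h.tip_of(c,n)) for n,a,z in(("lid_edge",160,0),("lid_top",140,41)) for c in h.P]
    for c,a,z,d in ob:
        if d:
            th=np.arange(-.1,1.8,.01);e=[np.hypot(*(h.proj(c,upt(90-a*np.cos(t)+z*np.sin(t),0,80+a*np.sin(t)+z*np.cos(t)))[0]-d[0]["at"])) for t in th]
            print("lid",c,a,round(th[np.argmin(e)],2),"err",round(min(e),1),round(d[0]["score"],2))
E
python3 - <<'E'
from lid import *
st();log();lid()
E
```

```text
t 9.3 U [ 68.   35.2 220. ] tau -0.1 F [-0.2 -0.2  0.9] w 0.0003 g 0.0 q [-0.21  0.81  0.73  1.62 -0.62  0.97 -0.94]
lid scene 160 -0.1 err 45.3 0.66
lid scene 140 1.52 err 0.8 0.73
```

Request:
move_arm(
  moves=[
    {"x": 0.0045,"y": 0.0,"z": 0,"wx": 0.0,"wy": 0.0,"wz": 0.0,"hand": -1.0},
    {"x": 0.0045,"y": 0.0,"z": 0,"wx": 0.0,"wy": 0.0,"wz": 0.0,"hand": -1.0},
    {"x": 0.004,"y": 0.0,"z": 0,"wx": 0.0,"wy": 0.0,"wz": 0.0,"hand": -1.0},
    {"x": 0.004,"y": 0.0,"z": 0,"wx": 0.0,"wy": 0.0,"wz": 0.0,"hand": -1.0},
    {"x": 0.003,"y": 0.0,"z": 0,"wx": 0.0,"wy": 0.0,"wz": 0.0,"hand": -1.0},
  ],
)

```text
clock: 10.1
position: [0.6237, -0.1482, 0.2199]
ee_rot: [[0.995, -0.1, -0.001], [-0.1, -0.995, 0.0], [-0.001, -0.0, -1.0]]
ft_force: [0.1, 0.3, -1.0]
gripper_width: -0.0002
grasp_force: 0.0
```

```bash
python3 - <<'E'
from lid import *
st();log();lid()
E
```

```text
t 10.1 U [ 88.1  35.1 219.9] tau -0.1 F [ 0.1  0.3 -1. ] w -0.0002 g 0.0 q [-0.2   0.83  0.73  1.55 -0.62  1.   -0.96]
lid scene 160 1.7 err 0.6 0.62
lid scene 140 1.66 err 1.5 0.77
```

Request:
move_arm(
  moves=[
    {"x": 0.002,"y": 0.0,"z": 0,"wx": 0.0,"wy": 0.0,"wz": 0.0,"hand": -1.0},
    {"x": 0.002,"y": 0.0,"z": 0,"wx": 0.0,"wy": 0.0,"wz": 0.0,"hand": -1.0},
    {"x": 0.001,"y": 0.0,"z": 0,"wx": 0.0,"wy": 0.0,"wz": 0.0,"hand": -1.0},
    {"x": 0,"y": 0.0,"z": 0,"wx": 0.0,"wy": 0.0,"wz": 0.0,"hand": -1.0},
  ],
)

```text
clock: 10.8
position: [0.6259, -0.1485, 0.22]
ee_rot: [[0.995, -0.101, -0.006], [-0.101, -0.995, 0.002], [-0.006, -0.001, -1.0]]
ft_force: [-6.4, 1.3, 4.6]
gripper_width: 0.0
grasp_force: 3.2
```

Request:
move_arm(
  moves=[
    {"x": -0.001,"y": 0.0,"z": 0,"wx": 0.0,"wy": 0.0,"wz": 0.0,"hand": -1.0},
    {"x": 0,"y": 0.0,"z": 0,"wx": 0.0,"wy": 0.0,"wz": 0.0,"hand": -1.0},
    {"x": 0,"y": 0.0,"z": 0,"wx": 0.0,"wy": 0.0,"wz": 0.0,"hand": -1.0},
    {"x": 0,"y": 0.0,"z": 0,"wx": 0.0,"wy": 0.0,"wz": 0.0,"hand": -1.0},
    {"x": 0,"y": 0.0,"z": 0,"wx": 0.0,"wy": 0.0,"wz": 0.0,"hand": -1.0},
    {"x": 0,"y": 0.0,"z": 0,"wx": 0.0,"wy": 0.0,"wz": 0.0,"hand": -1.0},
    {"x": 0,"y": 0.0,"z": 0,"wx": 0.0,"wy": 0.0,"wz": 0.0,"hand": -1.0},
    {"x": 0,"y": 0.0,"z": 0,"wx": 0.0,"wy": 0.0,"wz": 0.0,"hand": -1.0},
    {"x": 0,"y": 0.0,"z": 0,"wx": 0.0,"wy": 0.0,"wz": 0.0,"hand": -1.0},
    {"x": 0,"y": 0.0,"z": 0,"wx": 0.0,"wy": 0.0,"wz": 0.0,"hand": -1.0},
    {"x": 0,"y": 0.0,"z": 0,"wx": 0.0,"wy": 0.0,"wz": 0.0,"hand": -1.0},
  ],
)

```text
clock: 11.9
position: [0.626, -0.1485, 0.2199]
ee_rot: [[0.995, -0.101, -0.004], [-0.101, -0.995, 0.001], [-0.004, -0.001, -1.0]]
ft_force: [-5.4, 1.1, 3.2]
gripper_width: 0.0001
grasp_force: 2.8
```

```bash
python3 - <<'E'
from lid import *
import plan as pl
st();log();lid()
# cassette frame: yaw -.14, pitch 25
cy=-.14;R,t=h.T(.5458,.1302,.0313,cy,np.radians(25))
rib=R@np.array([0,0,.039])+t; down=-R[:,2]; print(rib,down)
pl.HAND=1
for tau in (25,):
    Q=ori(cy,tau)
    pre=rib-.06*down; 
    print(Q.round(3).tolist(),pre.round(3))
    plan([(*ue(20,35,230,0),2),(np.array([pre[0],pre[1]-.02,.22]),ori(cy,0),9)])
E
```

```text
t 11.9 U [ 90.5  35.  219.9] tau -0.2 F [-5.4  1.1  3.2] w 0.0001 g 2.8 q [-0.2   0.84  0.73  1.54 -0.62  1.01 -0.97]
lid scene 160 1.71 err 0.5 0.67
lid scene 140 1.64 err 1.1 0.75
[0.52947915 0.13249997 0.066646  ] [ 0.41848336 -0.05897347 -0.90630779]
[[0.897, -0.14, 0.418], [-0.126, -0.99, -0.059], [0.423, 0.0, -0.906]] [0.504 0.136 0.121]
[{"x": -0.0353, "y": 0.0001, "z": -0.0049, "wx": 0.0, "wy": 0.1, "wz": -0.1, "hand": 1.0}, {"x": -0.0352, "y": 0.0001, "z": -0.0049, "wx": 0.0, "wy": 0.1, "wz": 0.0, "hand": 1.0}, {"x": -0.0085, "y": -0.0279, "z": 0.0011, "wx": 0.0, "wy": 0.0, "wz": 0.3, "hand": 1.0}, {"x": -0.0087, "y": -0.0279, "z": 0.0012, "wx": 0.0, "wy": 0.0, "wz": 0.2, "hand": 1.0}, {"x": -0.0088, "y": -0.0278, "z": 0.0011, "wx": 0.0, "wy": 0.0, "wz": 0.3, "hand": 1.0}, {"x": -0.0089, "y": -0.0278, "z": 0.0011, "wx": 0.0, "wy": 0.0, "wz": 0.2, "hand": 1.0}, {"x": -0.009, "y": -0.0278, "z": 0.0012, "wx": 0.0, "wy": 0.0, "wz": 0.3, "hand": 1.0}, {"x": -0.0092, "y": -0.0277, "z": 0.0011, "wx": 0.0, "wy": 0.0, "wz": 0.3, "hand": 1.0}, {"x": -0.0093, "y": -0.0277, "z": 0.0011, "wx": 0.0, "wy": 0.0, "wz": 0.2, "hand": 1.0}, {"x": -0.0094, "y": -0.0277, "z": 0.0012, "wx": 0.0, "wy": 0.0, "wz": 0.3, "hand": 1.0}, {"x": -0.0095, "y": -0.0275, "z": 0.0011, "wx": 0.0, "wy": 0.0, "wz": 0.2, "hand": 1.0}]
end [0.5044 0.116  0.22  ]
```

```bash
cat > cas.py <<'E'
from lid import *
import plan as pl
cy=-.14;RC,tC=h.T(.5458,.1302,.0313,cy,np.radians(25))
def cp(x,y,z): return RC@(np.array([x,y,z])/1e3)+tC
E
python3 - <<'E'
from cas import *
pl.HAND=.2
Q=ori(cy,10);g=cp(0,0,17);pre=g-.07*Q[:,2]
print(g,pre)
o=r.get_obs();s=(o["position"],ori(U[2],0))
plan([(*ue(20,35,225,0),2),(np.array([pre[0],pre[1]-.03,.21]),ori(cy,0),8),(pre,Q,4)],s)
E
```

```text
[0.53868578 0.13120255 0.04670723] [0.52664934 0.13289875 0.11564378]
[{"x": -0.0352, "y": 0.0, "z": -0.0025, "wx": 0.0, "wy": 0.0, "wz": 0.0, "hand": 0.2}, {"x": -0.0353, "y": 0.0001, "z": -0.0026, "wx": 0.0, "wy": 0.0, "wz": 0.0, "hand": 0.2}, {"x": -0.0066, "y": -0.0301, "z": 0.0019, "wx": 0.0, "wy": 0.0, "wz": 0.3, "hand": 0.2}, {"x": -0.0068, "y": -0.03, "z": 0.0019, "wx": 0.0, "wy": 0.0, "wz": 0.3, "hand": 0.2}, {"x": -0.007, "y": -0.03, "z": 0.0018, "wx": 0.0, "wy": 0.0, "wz": 0.3, "hand": 0.2}, {"x": -0.0071, "y": -0.0299, "z": 0.0019, "wx": 0.0, "wy": 0.0, "wz": 0.3, "hand": 0.2}, {"x": -0.0072, "y": -0.0299, "z": 0.0019, "wx": 0.0, "wy": 0.0, "wz": 0.3, "hand": 0.2}, {"x": -0.0075, "y": -0.0299, "z": 0.0019, "wx": 0.0, "wy": 0.0, "wz": 0.3, "hand": 0.2}, {"x": -0.0075, "y": -0.0299, "z": 0.0019, "wx": 0.0, "wy": 0.0, "wz": 0.3, "hand": 0.2}, {"x": -0.0078, "y": -0.0298, "z": 0.0018, "wx": 0.0, "wy": 0.0, "wz": 0.3, "hand": 0.2}, {"x": -0.001, "y": -0.0074, "z": 0.0236, "wx": 0.0, "wy": 2.5, "wz": 0.0, "hand": 0.2}, {"x": -0.0021, "y": -0.0074, "z": 0.0235, "wx": 0.0, "wy": 2.5, "wz": 0.0, "hand": 0.2}]
[{"x": -0.0031, "y": -0.0074, "z": 0.0235, "wx": 0.0, "wy": 2.5, "wz": 0.0, "hand": 0.2}, {"x": -0.0041, "y": -0.0075, "z": 0.0232, "wx": 0.0, "wy": 2.5, "wz": 0.0, "hand": 0.2}]
end [0.5267 0.1329 0.1157]
```

Request:
move_arm(
  moves=[
    {"x": -0.0352,"y": 0.0,"z": -0.0025,"wx": 0.0,"wy": 0.0,"wz": 0.0,"hand": -1},
    {"x": -0.0353,"y": 0.0001,"z": -0.0026,"wx": 0.0,"wy": 0.0,"wz": 0.0,"hand": -1},
    {"x": -0.0066,"y": -0.0301,"z": 0.0019,"wx": 0.0,"wy": 0.0,"wz": 0.3,"hand": 0.2},
    {"x": -0.0068,"y": -0.03,"z": 0.0019,"wx": 0.0,"wy": 0.0,"wz": 0.3,"hand": 0.2},
    {"x": -0.007,"y": -0.03,"z": 0.0018,"wx": 0.0,"wy": 0.0,"wz": 0.3,"hand": 0.2},
    {"x": -0.0071,"y": -0.0299,"z": 0.0019,"wx": 0.0,"wy": 0.0,"wz": 0.3,"hand": 0.2},
    {"x": -0.0072,"y": -0.0299,"z": 0.0019,"wx": 0.0,"wy": 0.0,"wz": 0.3,"hand": 0.2},
    {"x": -0.0075,"y": -0.0299,"z": 0.0019,"wx": 0.0,"wy": 0.0,"wz": 0.3,"hand": 0.2},
    {"x": -0.0075,"y": -0.0299,"z": 0.0019,"wx": 0.0,"wy": 0.0,"wz": 0.3,"hand": 0.2},
    {"x": -0.0078,"y": -0.0298,"z": 0.0018,"wx": 0.0,"wy": 0.0,"wz": 0.3,"hand": 0.2},
    {"x": -0.001,"y": -0.0074,"z": 0.0236,"wx": 0.0,"wy": 2.5,"wz": 0.0,"hand": 0.2},
    {"x": -0.0021,"y": -0.0074,"z": 0.0235,"wx": 0.0,"wy": 2.5,"wz": 0.0,"hand": 0.2},
  ],
)

```text
clock: 13.4
position: [0.5304, 0.1197, 0.1631]
ee_rot: [[0.986, -0.139, 0.091], [-0.139, -0.99, -0.012], [0.092, -0.001, -0.996]]
ft_force: [-0.1, 0.3, -0.6]
gripper_width: 0.0512
grasp_force: 0.0
```

```bash
python3 - <<'E'
from cas import *
st();lid();pl.HAND=.2
Q=ori(cy,10);g=cp(0,0,17);pre=g-.05*Q[:,2]
plan([(pre,Q,4),(g,Q,5)])
h.cv2.imwrite("pics/s3.png",h.capture("scene")[140:340,150:410,::-1].repeat(3,0).repeat(3,1))
E
```

```text
t 13.4 U [-31.  292.6 163.1] tau 5.3 F [-0.1  0.3 -0.6] w 0.0512 g 0.0 q [-0.73  0.77  0.69  1.99 -0.84  0.59 -1.19]
lid scene 160 1.66 err 2.6 0.63
lid top 160 -0.1 err 112.8 0.67
lid scene 140 1.62 err 1.6 0.88
lid top 140 1.55 err 2.5 0.71
[{"x": -0.0021, "y": -0.0038, "z": 0.017, "wx": 0.0, "wy": 1.2, "wz": -0.1, "hand": 0.2}, {"x": -0.0025, "y": -0.0038, "z": 0.017, "wx": 0.0, "wy": 1.2, "wz": 0.0, "hand": 0.2}, {"x": -0.0028, "y": -0.0038, "z": 0.0169, "wx": 0.0, "wy": 1.3, "wz": -0.1, "hand": 0.2}, {"x": -0.0032, "y": -0.0038, "z": 0.0169, "wx": 0.0, "wy": 1.2, "wz": 0.0, "hand": 0.2}, {"x": 0.0, "y": 0.0, "z": 0.01, "wx": 0.0, "wy": 0.0, "wz": 0.0, "hand": 0.2}, {"x": 0.0, "y": 0.0, "z": 0.01, "wx": 0.0, "wy": 0.0, "wz": 0.0, "hand": 0.2}, {"x": 0.0, "y": 0.0, "z": 0.01, "wx": 0.0, "wy": 0.0, "wz": 0.0, "hand": 0.2}, {"x": 0.0, "y": 0.0, "z": 0.01, "wx": 0.0, "wy": 0.0, "wz": 0.0, "hand": 0.2}, {"x": 0.0, "y": 0.0, "z": 0.01, "wx": 0.0, "wy": 0.0, "wz": 0.0, "hand": 0.2}]
end [0.5387 0.1312 0.0467]
```

View pics/s3.png

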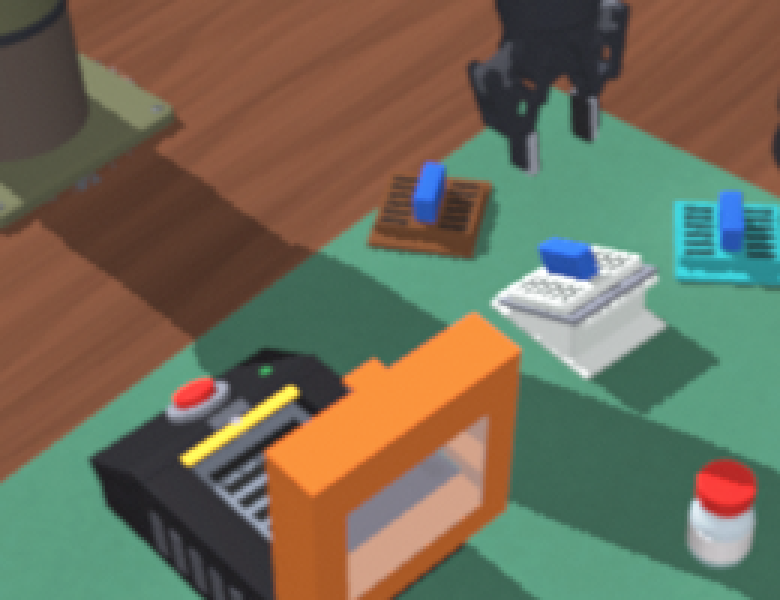

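The crop (3x, origin 150,140) shows the lid standing open on its stop and the yellow ledge from (211,293) to (249,271) in full-image pixels. The gripper is above the cassette, whose rib is at (339,226). Next I descend to the rib.

Request:
move_arm(
  moves=[
    {"x": -0.0021,"y": -0.0038,"z": 0.017,"wx": 0.0,"wy": 1.2,"wz": -0.1,"hand": 0.2},
    {"x": -0.0025,"y": -0.0038,"z": 0.017,"wx": 0.0,"wy": 1.2,"wz": 0.0,"hand": 0.2},
    {"x": -0.0028,"y": -0.0038,"z": 0.0169,"wx": 0.0,"wy": 1.3,"wz": -0.1,"hand": 0.2},
    {"x": -0.0032,"y": -0.0038,"z": 0.0169,"wx": 0.0,"wy": 1.2,"wz": 0.0,"hand": 0.2},
    {"x": 0.0,"y": 0.0,"z": 0.01,"wx": 0.0,"wy": 0.0,"wz": 0.0,"hand": 0.2},
    {"x": 0.0,"y": 0.0,"z": 0.01,"wx": 0.0,"wy": 0.0,"wz": 0.0,"hand": 0.2},
    {"x": 0.0,"y": 0.0,"z": 0.01,"wx": 0.0,"wy": 0.0,"wz": 0.0,"hand": 0.2},
    {"x": 0.0,"y": 0.0,"z": 0.01,"wx": 0.0,"wy": 0.0,"wz": 0.0,"hand": 0.2},
    {"x": 0.0,"y": 0.0,"z": 0.008,"wx": 0.0,"wy": 0.0,"wz": 0.0,"hand": 0.2},
    {"x": 0.0,"y": 0.0,"z": 0.001,"wx": 0.0,"wy": 0.0,"wz": 0.0,"hand": 0.2},
  ],
)

```text
clock: 14.75
position: [0.537, 0.1316, 0.046]
ee_rot: [[0.976, -0.14, 0.169], [-0.138, -0.99, -0.024], [0.171, 0.0, -0.985]]
ft_force: [0.2, 0.3, -0.4]
gripper_width: 0.0513
grasp_force: 0.0
```

```bash
python3 - <<'E'
from cas import *
o=st();R=o["ee_rot"]
print("in cassette frame",(1e3*RC.T@(o["position"]-tC)).round(1))
im=h.capture("scene")
hs=h.hsv(im);m=(hs[...,0]>22)&(hs[...,0]<34)&(hs[...,1]>140)&(hs[...,2]>120);m[:, :195]=0;m[:,265:]=0;m[:260]=0;m[305:]=0
ys,xs=np.nonzero(m);print(m.sum(),[(xs[i],ys[i]) for i in(xs.argmin(),xs.argmax(),ys.argmin(),ys.argmax())],xs.mean(),ys.mean())
V=np.array([upt(x,y,80) for x,y in((-54,-48),(-54,48),(-46,-48),(-46,48))]);q=h.proj("scene",V);print(q.round(1).tolist(),q.mean(0))
im=h.capture("top");hs=h.hsv(im);m=(hs[...,0]>22)&(hs[...,0]<34)&(hs[...,1]>120)&(hs[...,2]>110);m[:, :355]=0;m[:,420:]=0;m[:225]=0;m[290:]=0
ys,xs=np.nonzero(m)
if len(xs):print(m.sum(),[(xs[i],ys[i]) for i in(xs.argmin(),xs.argmax(),ys.argmin(),ys.argmax())],xs.mean(),ys.mean())
q=h.proj("top",V);print(q.round(1).tolist(),q.mean(0), "nose",h.proj("top",upt(44,0,78)),h.proj("top",upt(-4,0,65)))
E
```

```text
t 14.75 U [-25.6 305.   46. ] tau 9.9 F [ 0.2  0.3 -0.4] w 0.0513 g 0.0 q [-0.49  0.88  0.19  2.08 -0.97  0.07 -1.12]
in cassette frame [-1.8  0.1 17.1]
187 [(np.int64(210), np.int64(292)), (np.int64(249), np.int64(270)), (np.int64(247), np.int64(268)), (np.int64(211), np.int64(294))] 229.41711229946523 281.55080213903744
[[209.3, 292.4], [246.0, 268.4], [211.6, 294.5], [248.4, 270.3]] [228.83445327 281.40734772]
196 [(np.int64(367), np.int64(272)), (np.int64(404), np.int64(275)), (np.int64(389), np.int64(232)), (np.int64(397), np.int64(278))] 386.30102040816325 264.0816326530612
[[403.0, 277.1], [366.9, 273.4], [403.2, 274.1], [367.2, 270.3]] [385.0640609  273.74158775] nose [[388.18072939 238.60042571]] [[385.78058508 256.71272291]]
```

Request:
move_arm(
  moves=[
    {"x": 0.0,"y": 0.0,"z": 0,"wx": 0.0,"wy": 0.0,"wz": 0.0,"hand": -1},
    {"x": 0.0,"y": 0.0,"z": 0,"wx": 0.0,"wy": 0.0,"wz": 0.0,"hand": -1},
    {"x": 0.0,"y": 0.0,"z": 0,"wx": 0.0,"wy": 0.0,"wz": 0.0,"hand": -1},
    {"x": 0.0,"y": 0.0,"z": 0,"wx": 0.0,"wy": 0.0,"wz": 0.0,"hand": -1},
    {"x": 0.0,"y": 0.0,"z": 0,"wx": 0.0,"wy": 0.0,"wz": 0.0,"hand": -1},
    {"x": 0.0,"y": 0.0,"z": 0,"wx": 0.0,"wy": 0.0,"wz": 0.0,"hand": -1},
    {"x": 0.0,"y": 0.0,"z": 0,"wx": 0.0,"wy": 0.0,"wz": 0.0,"hand": -1},
  ],
  force=70,
)

```text
clock: 15.55
position: [0.5363, 0.1323, 0.0469]
ee_rot: [[0.976, -0.138, 0.17], [-0.136, -0.99, -0.024], [0.171, -0.0, -0.985]]
ft_force: [-1.5, 0.3, 5.9]
gripper_width: 0.0167
grasp_force: 69.2
```

```bash
python3 - <<'E'
from cas import *
o=st()
print("in cassette frame",(1e3*RC.T@(o["position"]-tC)).round(1))
pl.HAND=-1
p=o["position"];Q=o["ee_rot"]
plan([(p+[0.0,0,.06],Q,4)],(p,Q))
E
```

```text
t 15.55 U [-26.4 305.7  46.9] tau 9.9 F [-1.5  0.3  5.9] w 0.0167 g 69.2 q [-0.49  0.88  0.19  2.08 -0.97  0.07 -1.12]
in cassette frame [-2.2  0.8 18.2]
[{"x": 0.0026, "y": 0.0, "z": -0.0148, "wx": 0.0, "wy": 0.0, "wz": 0.0, "hand": -1.0}, {"x": 0.0025, "y": 0.0, "z": -0.0148, "wx": 0.0, "wy": 0.0, "wz": 0.0, "hand": -1.0}, {"x": 0.0026, "y": 0.0, "z": -0.0147, "wx": 0.0, "wy": 0.0, "wz": 0.0, "hand": -1.0}, {"x": 0.0026, "y": 0.0, "z": -0.0148, "wx": 0.0, "wy": 0.0, "wz": 0.0, "hand": -1.0}]
end [0.5363 0.1323 0.1069]
```

Request:
move_arm(
  moves=[
    {"x": 0.0014,"y": 0.0,"z": -0.008,"wx": 0.0,"wy": 0.0,"wz": 0.0,"hand": -1.0},
    {"x": 0.0025,"y": 0.0,"z": -0.0148,"wx": 0.0,"wy": 0.0,"wz": 0.0,"hand": -1.0},
    {"x": 0.0034,"y": 0.0,"z": -0.02,"wx": 0.0,"wy": 0.0,"wz": 0.0,"hand": -1.0},
    {"x": 0.005,"y": 0.0,"z": -0.03,"wx": 0.0,"wy": 0.0,"wz": 0.0,"hand": -1.0},
    {"x": 0.005,"y": 0.0,"z": -0.03,"wx": 0.0,"wy": 0.0,"wz": 0.0,"hand": -1.0},
    {"x": 0.004,"y": 0.0,"z": -0.02,"wx": 0.0,"wy": 0.0,"wz": 0.0,"hand": -1.0},
  ],
)

```text
clock: 16.15
position: [0.5361, 0.1325, 0.1725]
ee_rot: [[0.976, -0.138, 0.17], [-0.136, -0.99, -0.024], [0.171, 0.0, -0.985]]
ft_force: [0.5, 0.1, -2.4]
gripper_width: 0.0164
grasp_force: 68.6
```

```bash
cat > hook.py <<'E'
from cas import *
GX,GZ,REL=-2.2,17.5,15.1   # TCP in cassette frame (mm), slant = tau+REL
def lipt(xl,zl,s,y=0):
    c,n=np.cos(np.radians(s)),np.sin(np.radians(s));a=48.5+GX
    return ue(xl+a*c-GZ*n,y,zl+a*n+GZ*c,s-REL)
def cassW(o=None):
    o=o or r.get_obs();R=o["ee_rot"]@Rn.from_euler("yx",[REL,180],degrees=True).as_matrix()
    return R,o["position"]-R@(np.array([GX,0,GZ])/1e3)
E
python3 - <<'E'
from hook import *
o=st()
R,t=cassW(o);print("x axis",R[:,0].round(3),"z",R[:,2].round(3))
ims={c:h.capture(c) for c in h.P}
for n,p in(("cassette_rib",(0,0,39)),("cassette_lip",(-48.5,0,2.5)),("cassette_far",(48.5,0,2.5)),("cassette",(0,0,0))):
    for c in h.P:
        q=h.proj(c,R@(np.array(p)/1e3)+t)[0];d=[x["at"] for x in h.tip_of(c,n)]
        print(n,c,q.round(1),[np.round(x-q,1).tolist() for x in d if np.hypot(*(x-q))<15])
pl.HAND=-1
plan([(*lipt(-43,115,18),11),(*lipt(-42,90,18),2)])
E
```

```text
t 16.15 U [-26.6 305.8 172.5] tau 9.9 F [ 0.5  0.1 -2.4] w 0.0164 g 68.6 q [-0.74  0.72  0.62  2.03 -0.8   0.46 -1.27]
x axis [ 0.986 -0.138 -0.091] z [ 0.091 -0.012  0.996]
cassette_rib scene [342.2 180.1] [[-3.3, -3.5]]
cassette_rib top [266.7 248.6] [[1.0, 4.0]]
cassette_lip scene [326. 181.] [[3.1, 10.9]]
cassette_lip top [264.9 270.1] [[2.2, -6.9]]
cassette_far scene [355.8 204.1] [[2.0, -7.8]]
cassette_far top [271.2 231.8] [[0.7, -5.0]]
cassette scene [340.5 193.2] [[4.2, 1.0]]
cassette top [268.2 251. ] [[2.1, -4.7]]
[{"x": 0.0028, "y": 0.0277, "z": 0.0027, "wx": 0.0, "wy": -0.6, "wz": -0.2, "hand": -1.0}, {"x": 0.0027, "y": 0.0276, "z": 0.0027, "wx": 0.1, "wy": -0.6, "wz": -0.2, "hand": -1.0}, {"x": 0.0026, "y": 0.0277, "z": 0.0026, "wx": 0.0, "wy": -0.7, "wz": -0.2, "hand": -1.0}, {"x": 0.0025, "y": 0.0277, "z": 0.0026, "wx": 0.0, "wy": -0.6, "wz": -0.2, "hand": -1.0}, {"x": 0.0025, "y": 0.0277, "z": 0.0026, "wx": 0.0, "wy": -0.6, "wz": -0.3, "hand": -1.0}, {"x": 0.0024, "y": 0.0277, "z": 0.0025, "wx": 0.1, "wy": -0.6, "wz": -0.2, "hand": -1.0}, {"x": 0.0023, "y": 0.0277, "z": 0.0024, "wx": 0.0, "wy": -0.6, "wz": -0.2, "hand": -1.0}, {"x": 0.0022, "y": 0.0277, "z": 0.0025, "wx": 0.0, "wy": -0.7, "wz": -0.2, "hand": -1.0}, {"x": 0.0022, "y": 0.0277, "z": 0.0024, "wx": 0.1, "wy": -0.6, "wz": -0.2, "hand": -1.0}, {"x": 0.0021, "y": 0.0278, "z": 0.0023, "wx": 0.0, "wy": -0.6, "wz": -0.2, "hand": -1.0}, {"x": 0.002, "y": 0.0277, "z": 0.0023, "wx": 0.0, "wy": -0.6, "wz": -0.2, "hand": -1.0}, {"x": -0.0001, "y": 0.0, "z": 0.0125, "wx": 0.0, "wy": 0.0, "wz": 0.0, "hand": -1.0}]
[{"x": -0.0002, "y": 0.0, "z": 0.0125, "wx": 0.0, "wy": 0.0, "wz": 0.0, "hand": -1.0}]
end [ 0.5291 -0.1741  0.121 ]
```

```bash
sed -i 's/"yx",\[REL/"YX",[REL/' hook.py; cat >> hook.py <<'E'
def chk():
    o=st();R,t=cassW(o)
    for n,p in(("cassette_rib",(0,0,39)),("cassette_lip",(-48.5,0,2.5)),("cassette_far",(48.5,0,2.5)),("cassette",(0,0,0))):
        for c in h.P:
            h.capture(c) if n=="cassette_rib" else 0
            q=h.proj(c,R@(np.array(p)/1e3)+t)[0];d=[x["at"] for x in h.tip_of(c,n)]
            print(n,c,q.round(1),[np.round(x-q,1).tolist() for x in d if np.hypot(*(x-q))<15])
E
python3 -c "
from hook import *
chk()"
```

```text
t 16.65 U [-26.9 305.4 170. ] tau 9.7 F [ 0.6 -0.1 -2.2] w 0.0167 g 68.6 q [-0.74  0.72  0.61  2.03 -0.8   0.45 -1.27]
cassette_rib scene [338.3 179. ] [[0.4, 3.3]]
cassette_rib top [266.3 253.4] []
cassette_lip scene [329.1 191.9] [[-0.3, 2.8]]
cassette_lip top [266.9 265.8] [[1.3, -1.0]]
cassette_far scene [357.1 196.1] [[-1.2, 2.8]]
cassette_far top [270.6 229.7] [[2.2, -1.7]]
cassette scene [343. 195.] [[-1.7, -1.2]]
cassette top [268.9 247.7] [[-0.2, -0.1]]
```

```bash
python3 -c "
from hook import *
for n,p in(('rib',(0,0,39)),('lip',(-48.5,0,2.5)),('far',(48.5,0,2.5))): print(n,[h.proj(c,cp(*p))[0].round(1).tolist() for c in h.P])
pl.HAND=-1
plan([(*lipt(-43,115,18),12)])
"
```

```text
rib [[337.1, 221.2], [271.5, 255.6]]
lip [[328.5, 231.8], [271.8, 266.6]]
far [[354.6, 237.9], [275.4, 234.2]]
[{"x": 0.0025, "y": 0.0254, "z": 0.0025, "wx": 0.0, "wy": -0.6, "wz": -0.2, "hand": -1.0}, {"x": 0.0024, "y": 0.0254, "z": 0.0026, "wx": 0.0, "wy": -0.6, "wz": -0.2, "hand": -1.0}, {"x": 0.0023, "y": 0.0254, "z": 0.0025, "wx": 0.1, "wy": -0.5, "wz": -0.2, "hand": -1.0}, {"x": 0.0023, "y": 0.0254, "z": 0.0024, "wx": 0.0, "wy": -0.6, "wz": -0.2, "hand": -1.0}, {"x": 0.0022, "y": 0.0254, "z": 0.0024, "wx": 0.0, "wy": -0.6, "wz": -0.2, "hand": -1.0}, {"x": 0.0022, "y": 0.0254, "z": 0.0024, "wx": 0.0, "wy": -0.6, "wz": -0.2, "hand": -1.0}, {"x": 0.0021, "y": 0.0254, "z": 0.0023, "wx": 0.1, "wy": -0.5, "wz": -0.1, "hand": -1.0}, {"x": 0.002, "y": 0.0255, "z": 0.0023, "wx": 0.0, "wy": -0.6, "wz": -0.2, "hand": -1.0}, {"x": 0.002, "y": 0.0254, "z": 0.0023, "wx": 0.0, "wy": -0.6, "wz": -0.2, "hand": -1.0}, {"x": 0.002, "y": 0.0254, "z": 0.0023, "wx": 0.0, "wy": -0.6, "wz": -0.2, "hand": -1.0}, {"x": 0.0018, "y": 0.0255, "z": 0.0022, "wx": 0.0, "wy": -0.5, "wz": -0.2, "hand": -1.0}, {"x": 0.0018, "y": 0.0255, "z": 0.0022, "wx": 0.1, "wy": -0.6, "wz": -0.2, "hand": -1.0}]
end [ 0.5281 -0.1741  0.146 ]
```

Request:
move_arm(
  moves=[
    {"x": 0.0025,"y": 0.0254,"z": 0.0025,"wx": 0.0,"wy": -0.6,"wz": -0.2,"hand": -1.0},
    {"x": 0.0024,"y": 0.0254,"z": 0.0026,"wx": 0.0,"wy": -0.6,"wz": -0.2,"hand": -1.0},
    {"x": 0.0023,"y": 0.0254,"z": 0.0025,"wx": 0.1,"wy": -0.5,"wz": -0.2,"hand": -1.0},
    {"x": 0.0023,"y": 0.0254,"z": 0.0024,"wx": 0.0,"wy": -0.6,"wz": -0.2,"hand": -1.0},
    {"x": 0.0022,"y": 0.0254,"z": 0.0024,"wx": 0.0,"wy": -0.6,"wz": -0.2,"hand": -1.0},
    {"x": 0.0022,"y": 0.0254,"z": 0.0024,"wx": 0.0,"wy": -0.6,"wz": -0.2,"hand": -1.0},
    {"x": 0.0021,"y": 0.0254,"z": 0.0023,"wx": 0.1,"wy": -0.5,"wz": -0.1,"hand": -1.0},
    {"x": 0.002,"y": 0.0255,"z": 0.0023,"wx": 0.0,"wy": -0.6,"wz": -0.2,"hand": -1.0},
    {"x": 0.002,"y": 0.0254,"z": 0.0023,"wx": 0.0,"wy": -0.6,"wz": -0.2,"hand": -1.0},
    {"x": 0.002,"y": 0.0254,"z": 0.0023,"wx": 0.0,"wy": -0.6,"wz": -0.2,"hand": -1.0},
    {"x": 0.0018,"y": 0.0255,"z": 0.0022,"wx": 0.0,"wy": -0.5,"wz": -0.2,"hand": -1.0},
    {"x": 0.0018,"y": 0.0255,"z": 0.0022,"wx": 0.1,"wy": -0.6,"wz": -0.2,"hand": -1.0},
  ],
)

```text
clock: 18.35
position: [0.528, -0.1752, 0.1459]
ee_rot: [[0.994, -0.098, 0.051], [-0.098, -0.995, -0.005], [0.051, -0.0, -0.999]]
ft_force: [1.1, -0.0, -2.1]
gripper_width: 0.0168
grasp_force: 68.7
```

```bash
python3 - <<'E'
from hook import *
chk();lid();log()
pl.HAND=-1
plan([(*lipt(-42,90,18),4)])
A=h.cv2.resize(h.capture("top")[220:300,350:425],(375,400),interpolation=2);B=h.cv2.resize(h.capture("scene")[205:305,190:295],(420,400),interpolation=2)
h.cv2.imwrite("pics/s4.png",np.hstack([A,B])[:,:,::-1])
E
```

```text
t 18.35 U [ -4.4  -1.2 145.9] tau 2.9 F [ 1.1 -0.  -2.1] w 0.0168 g 68.7 q [-0.04  0.76  0.49  1.93 -0.67  0.57 -0.77]
cassette_rib scene [237.1 262.3] [[-0.9, 0.3]]
cassette_rib top [392.5 256.9] [[5.0, 1.5]]
cassette_lip scene [228.7 270.6] [[1.2, 1.7], [10.0, 5.7]]
cassette_lip top [388.  271.2] [[3.0, -2.0]]
cassette_far scene [257.1 285. ] [[-2.9, 2.1]]
cassette_far top [393.2 234.5] [[3.0, 0.8]]
cassette scene [242.8 278.6] [[-5.0, -1.0]]
cassette top [390.4 252.8] [[4.5, -0.1]]
lid scene 160 1.7 err 1.1 0.69
lid top 160 1.62 err 1.3 0.98
lid scene 140 1.65 err 3.3 0.71
lid top 140 1.63 err 4.2 0.94
[{"x": -0.0001, "y": 0.0, "z": 0.0063, "wx": 0.0, "wy": 0.0, "wz": 0.0, "hand": -1.0}, {"x": 0.0, "y": 0.0, "z": 0.0062, "wx": 0.0, "wy": 0.0, "wz": 0.0, "hand": -1.0}, {"x": -0.0001, "y": 0.0001, "z": 0.0063, "wx": 0.0, "wy": 0.0, "wz": 0.0, "hand": -1.0}, {"x": 0.0, "y": 0.0, "z": 0.0063, "wx": 0.0, "wy": 0.0, "wz": 0.0, "hand": -1.0}]
end [ 0.5292 -0.1742  0.1209]
```

View pics/s4.png

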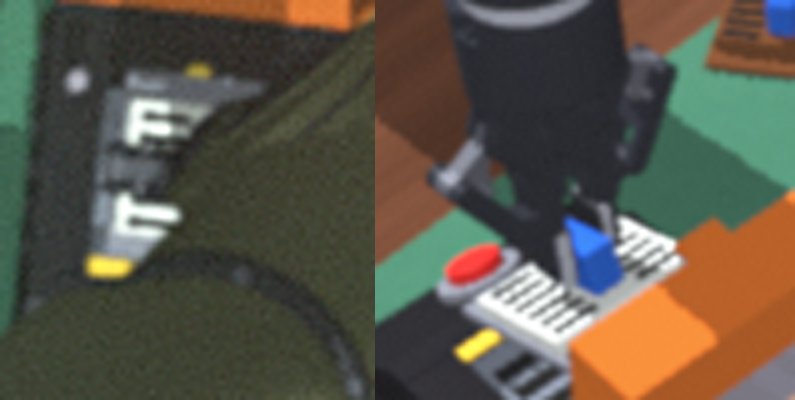

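The view shows the cassette slanted over the recess. In the top crop its rear-left corner is at about (127,72), which is (375,234) in the full image, and the ledge's left end is at (107,267). I'll check that corner against the prediction.

```bash
python3 - <<'E'
from hook import *
R,t=cassW()
f=lambda c,p,o,k,dx=0:((h.proj(c,p)[0]+.5-o)*k+[dx,0]).round(0).tolist()
for n,p in(("RL5",(48.5,45,5)),("RL0",(48.5,45,0)),("FL5",(-48.5,45,5)),("blkRL",(35,42,14)),("blkFL",(-33,42,14))): print(n,f("top",R@(np.array(p)/1e3)+t,(350,220),5))
for n,p in(("blkFR",(-33,-42,14)),("blkRR",(35,-42,14)),("blkRL",(35,42,14)),("ribFR",(-25,-9,39)),("ribRRtop",(25,-9,39)),("ribRRbot",(25,-9,14)),("FR5",(-48.5,-45,5))): print(n,f("scene",R@(np.array(p)/1e3)+t,(190,205),4,375))
print("ledge L",f("top",upt(-50,48,80),(350,220),5),"ledge R",f("scene",upt(-50,-48,80),(190,205),4,375),"nose",f("top",upt(44,0,80),(350,220),5))
E
```

```text
RL5 [128.0, 67.0]
RL0 [127.0, 65.0]
FL5 [103.0, 251.0]
blkRL [132.0, 97.0]
blkFL [115.0, 227.0]
blkFR [476.0, 297.0]
blkRR [554.0, 340.0]
blkRL [691.0, 248.0]
ribFR [524.0, 225.0]
ribRRtop [582.0, 254.0]
ribRRbot [597.0, 297.0]
FR5 [460.0, 306.0]
ledge L [88.0, 262.0] ledge R [459.0, 356.0] nose [194.0, 95.0]
```

```bash
python3 - <<'E'
from hook import *
pl.HAND=-1
plan([(*lipt(-41.5,85,18,.3),4),(*lipt(-41.5,70,18,.3),4),(*lipt(-41.5,68,18,.3),2)])
E
```

```text
[{"x": 0.0, "y": -0.0001, "z": 0.0075, "wx": 0.0, "wy": 0.0, "wz": 0.0, "hand": -1.0}, {"x": 0.0, "y": -0.0001, "z": 0.0075, "wx": 0.0, "wy": 0.0, "wz": 0.0, "hand": -1.0}, {"x": 0.0, "y": 0.0, "z": 0.0076, "wx": 0.0, "wy": 0.0, "wz": 0.0, "hand": -1.0}, {"x": 0.0, "y": -0.0001, "z": 0.0075, "wx": 0.0, "wy": 0.0, "wz": 0.0, "hand": -1.0}, {"x": -0.0002, "y": 0.0, "z": 0.0037, "wx": 0.0, "wy": 0.0, "wz": 0.0, "hand": -1.0}, {"x": -0.0002, "y": 0.0, "z": 0.0038, "wx": 0.0, "wy": 0.0, "wz": 0.0, "hand": -1.0}, {"x": -0.0002, "y": 0.0, "z": 0.0037, "wx": 0.0, "wy": 0.0, "wz": 0.0, "hand": -1.0}, {"x": -0.0002, "y": 0.0, "z": 0.0038, "wx": 0.0, "wy": 0.0, "wz": 0.0, "hand": -1.0}, {"x": 0.0, "y": 0.0, "z": 0.001, "wx": 0.0, "wy": 0.0, "wz": 0.0, "hand": -1.0}, {"x": -0.0001, "y": 0.0, "z": 0.001, "wx": 0.0, "wy": 0.0, "wz": 0.0, "hand": -1.0}]
end [ 0.5296 -0.1739  0.0989]
```

Request:
move_arm(
  moves=[
    {"x": 0.0,"y": -0.0001,"z": 0.0075,"wx": 0.0,"wy": 0.0,"wz": 0.0,"hand": -1.0},
    {"x": 0.0,"y": -0.0001,"z": 0.0075,"wx": 0.0,"wy": 0.0,"wz": 0.0,"hand": -1.0},
    {"x": 0.0,"y": 0.0,"z": 0.0076,"wx": 0.0,"wy": 0.0,"wz": 0.0,"hand": -1.0},
    {"x": 0.0,"y": -0.0001,"z": 0.0075,"wx": 0.0,"wy": 0.0,"wz": 0.0,"hand": -1.0},
    {"x": -0.0002,"y": 0.0,"z": 0.0037,"wx": 0.0,"wy": 0.0,"wz": 0.0,"hand": -1.0},
    {"x": -0.0002,"y": 0.0,"z": 0.0038,"wx": 0.0,"wy": 0.0,"wz": 0.0,"hand": -1.0},
    {"x": -0.0002,"y": 0.0,"z": 0.0037,"wx": 0.0,"wy": 0.0,"wz": 0.0,"hand": -1.0},
  ],
)

```text
clock: 19.95
position: [0.5297, -0.1741, 0.1044]
ee_rot: [[0.994, -0.099, 0.051], [-0.098, -0.995, -0.005], [0.051, -0.0, -0.999]]
ft_force: [0.4, -0.8, -2.5]
gripper_width: 0.017
grasp_force: 68.7
```

Request:
move_arm(
  moves=[
    {"x": -0.0002,"y": 0.0,"z": 0.0038,"wx": 0.0,"wy": 0.0,"wz": 0.0,"hand": -1.0},
    {"x": 0.0,"y": 0.0,"z": 0.001,"wx": 0.0,"wy": 0.0,"wz": 0.0,"hand": -1.0},
  ],
)

```text
clock: 20.15
position: [0.5295, -0.1739, 0.0995]
ee_rot: [[0.994, -0.098, 0.05], [-0.098, -0.995, -0.004], [0.051, -0.001, -0.999]]
ft_force: [0.3, 0.5, -2.3]
gripper_width: 0.0163
grasp_force: 68.7
```

```bash
python3 - <<'E'
from hook import *
st()
pl.HAND=-1
plan([(*lipt(-41.5,66,18,.3),3)])
E
```

```text
t 20.15 U [-3.   0.3 99.5] tau 2.9 F [ 0.3  0.5 -2.3] w 0.0163 g 68.7 q [ 0.01  0.83  0.4   1.95 -0.73  0.46 -0.72]
[{"x": 0.0, "y": 0.0, "z": 0.0009, "wx": 0.0, "wy": 0.0, "wz": 0.0, "hand": -1.0}, {"x": 0.0, "y": 0.0, "z": 0.0008, "wx": 0.0, "wy": 0.0, "wz": 0.0, "hand": -1.0}, {"x": 0.0, "y": 0.0, "z": 0.0009, "wx": 0.0, "wy": 0.0, "wz": 0.0, "hand": -1.0}]
end [ 0.5297 -0.1739  0.097 ]
```

Request:
move_arm(
  moves=[
    {"x": 0.0,"y": 0.0,"z": 0.001,"wx": 0.0,"wy": 0.0,"wz": 0.0,"hand": -1.0},
    {"x": 0.0,"y": 0.0,"z": 0.001,"wx": 0.0,"wy": 0.0,"wz": 0.0,"hand": -1.0},
  ],
)

```text
clock: 20.35
position: [0.53, -0.1741, 0.0981]
ee_rot: [[0.994, -0.098, 0.051], [-0.098, -0.995, -0.005], [0.052, -0.0, -0.999]]
ft_force: [-0.1, 0.9, 2.0]
gripper_width: 0.0164
grasp_force: 69.2
```

Request:
move_arm(
  moves=[
    {"x": 0.0,"y": 0.0,"z": 0.001,"wx": 0.0,"wy": 0.0,"wz": 0.0,"hand": -1.0},
    {"x": 0.0,"y": 0.0,"z": 0.0005,"wx": 0.0,"wy": 0.0,"wz": 0.0,"hand": -1.0},
  ],
)

```text
clock: 20.55
position: [0.5304, -0.1741, 0.0976]
ee_rot: [[0.994, -0.099, 0.052], [-0.098, -0.995, -0.004], [0.053, -0.001, -0.999]]
ft_force: [-0.8, 0.7, 11.3]
gripper_width: 0.0162
grasp_force: 70.4
```

Request:
move_arm(
  moves=[
    {"x": 0.0,"y": 0.0,"z": -0.003,"wx": 0.0,"wy": 0.0,"wz": 0.0,"hand": -1.0},
    {"x": -0.002,"y": 0.0,"z": 0,"wx": 0.0,"wy": 0.0,"wz": 0.0,"hand": -1.0},
    {"x": -0.002,"y": 0.0,"z": 0,"wx": 0.0,"wy": 0.0,"wz": 0.0,"hand": -1.0},
  ],
)

```text
clock: 20.85
position: [0.5256, -0.1735, 0.0991]
ee_rot: [[0.994, -0.098, 0.051], [-0.098, -0.995, -0.005], [0.051, -0.0, -0.999]]
ft_force: [0.1, 0.3, -2.5]
gripper_width: 0.0166
grasp_force: 68.9
```

Request:
move_arm(
  moves=[
    {"x": -0.002,"y": 0.0,"z": 0,"wx": 0.0,"wy": 0.0,"wz": 0.0,"hand": -1.0},
    {"x": -0.002,"y": 0.0,"z": 0,"wx": 0.0,"wy": 0.0,"wz": 0.0,"hand": -1.0},
  ],
)

```text
clock: 21.05
position: [0.5214, -0.1731, 0.0987]
ee_rot: [[0.994, -0.098, 0.05], [-0.098, -0.995, -0.004], [0.05, -0.001, -0.999]]
ft_force: [-0.2, 0.4, -1.9]
gripper_width: 0.0164
grasp_force: 68.9
```

```bash
python3 - <<'E'
from hook import *
o=st()
s=np.radians(18);p=toU(o["position"]);a=48.5+GX
print("xl,zl",p[0]-a*np.cos(s)+GZ*np.sin(s),p[2]-a*np.sin(s)-GZ*np.cos(s))
E
```

```text
t 21.05 U [-11.2   0.3  98.7] tau 2.9 F [-0.2  0.4 -1.9] w 0.0164 g 68.9 q [ 0.01  0.82  0.39  1.97 -0.74  0.44 -0.71]
xl,zl -49.82611930290402 67.74902412527474
```

Request:
move_arm(
  moves=[
    {"x": -0.001,"y": 0.0,"z": 0,"wx": 0.0,"wy": 0.0,"wz": 0.0,"hand": -1.0},
    {"x": -0.001,"y": 0.0,"z": 0,"wx": 0.0,"wy": 0.0,"wz": 0.0,"hand": -1.0},
  ],
)

```text
clock: 21.25
position: [0.5196, -0.173, 0.0988]
ee_rot: [[0.994, -0.098, 0.051], [-0.098, -0.995, -0.005], [0.051, -0.0, -0.999]]
ft_force: [0.2, 0.1, -1.7]
gripper_width: 0.0163
grasp_force: 68.9
```

Request:
move_arm(
  moves=[
    {"x": -0.001,"y": 0.0,"z": 0,"wx": 0.0,"wy": 0.0,"wz": 0.0,"hand": -1.0},
    {"x": 0,"y": 0.0,"z": 0,"wx": 0.0,"wy": 0.0,"wz": 0.0,"hand": -1.0},
  ],
)

```text
clock: 21.45
position: [0.5187, -0.1729, 0.0988]
ee_rot: [[0.994, -0.098, 0.051], [-0.098, -0.995, -0.004], [0.051, -0.001, -0.999]]
ft_force: [0.4, -0.5, -1.2]
gripper_width: 0.0166
grasp_force: 68.9
```

Request:
move_arm(
  moves=[
    {"x": -0.001,"y": 0.0,"z": 0,"wx": 0.0,"wy": 0.0,"wz": 0.0,"hand": -1.0},
    {"x": 0,"y": 0.0,"z": 0,"wx": 0.0,"wy": 0.0,"wz": 0.0,"hand": -1.0},
  ],
)

```text
clock: 21.65
position: [0.5185, -0.1728, 0.099]
ee_rot: [[0.994, -0.098, 0.052], [-0.098, -0.995, -0.005], [0.052, -0.0, -0.999]]
ft_force: [2.0, -0.6, -2.2]
gripper_width: 0.0164
grasp_force: 68.8
```

Request:
move_arm(
  moves=[
    {"x": -0.001,"y": 0.0,"z": 0,"wx": 0.0,"wy": 0.0,"wz": 0.0,"hand": -1.0},
    {"x": 0,"y": 0.0,"z": 0,"wx": 0.0,"wy": 0.0,"wz": 0.0,"hand": -1.0},
  ],
)

```text
clock: 21.85
position: [0.5184, -0.1728, 0.0991]
ee_rot: [[0.994, -0.098, 0.054], [-0.098, -0.995, -0.005], [0.054, 0.0, -0.999]]
ft_force: [4.6, -0.1, -2.0]
gripper_width: 0.0163
grasp_force: 68.7
```

```bash
python3 - <<'E'
from hook import *
o=st();pl.HAND=-1
s0=(np.array([.5167,-.1727,.0988]),ori(U[2],2.9))
w=[(*lipt(-51.3,67.5,18,.3),1)]+[(*lipt(-51.3-1.4*(18-s)/18,67.5,s,.3),1) for s in np.arange(16.5,-.1,-1.5)]
plan(w,s0)
E
```

```text
t 21.85 U [-14.2   0.3  99.1] tau 3.1 F [ 4.6 -0.1 -2. ] w 0.0163 g 68.7 q [ 0.02  0.82  0.38  1.98 -0.74  0.43 -0.7 ]
[{"x": 0.0032, "y": -0.0001, "z": 0.0005, "wx": 0.0, "wy": 0.0, "wz": 0.0, "hand": -1.0}, {"x": 0.0006, "y": 0.0, "z": 0.0011, "wx": 0.0, "wy": -1.5, "wz": 0.0, "hand": -1.0}, {"x": 0.0007, "y": 0.0, "z": 0.001, "wx": 0.0, "wy": -1.5, "wz": 0.0, "hand": -1.0}, {"x": 0.0006, "y": 0.0, "z": 0.0011, "wx": 0.0, "wy": -1.5, "wz": 0.0, "hand": -1.0}, {"x": 0.0006, "y": 0.0, "z": 0.0011, "wx": 0.0, "wy": -1.5, "wz": 0.0, "hand": -1.0}, {"x": 0.0006, "y": 0.0, "z": 0.001, "wx": 0.0, "wy": -1.5, "wz": 0.0, "hand": -1.0}, {"x": 0.0007, "y": 0.0, "z": 0.0011, "wx": 0.0, "wy": -1.5, "wz": 0.0, "hand": -1.0}, {"x": 0.0006, "y": 0.0, "z": 0.0011, "wx": 0.0, "wy": -1.5, "wz": 0.0, "hand": -1.0}, {"x": 0.0006, "y": 0.0, "z": 0.001, "wx": 0.0, "wy": -1.5, "wz": 0.0, "hand": -1.0}, {"x": 0.0007, "y": 0.0, "z": 0.0011, "wx": 0.0, "wy": -1.5, "wz": 0.0, "hand": -1.0}, {"x": 0.0006, "y": 0.0, "z": 0.0011, "wx": 0.0, "wy": -1.5, "wz": 0.0, "hand": -1.0}, {"x": 0.0006, "y": 0.0, "z": 0.0011, "wx": 0.0, "wy": -1.5, "wz": 0.0, "hand": -1.0}]
[{"x": 0.0006, "y": 0.0, "z": 0.0011, "wx": 0.0, "wy": -1.5, "wz": 0.0, "hand": -1.0}]
end [ 0.5261 -0.1735  0.085 ]
```

Request:
move_arm(
  moves=[
    {"x": 0.003,"y": -0.0001,"z": 0.0005,"wx": 0.0,"wy": 0.0,"wz": 0.0,"hand": -1.0},
    {"x": 0.0006,"y": 0.0,"z": 0.0011,"wx": 0.0,"wy": -1.5,"wz": 0.0,"hand": -1.0},
    {"x": 0.0007,"y": 0.0,"z": 0.001,"wx": 0.0,"wy": -1.5,"wz": 0.0,"hand": -1.0},
    {"x": 0.0006,"y": 0.0,"z": 0.0011,"wx": 0.0,"wy": -1.5,"wz": 0.0,"hand": -1.0},
    {"x": 0.0006,"y": 0.0,"z": 0.0011,"wx": 0.0,"wy": -1.5,"wz": 0.0,"hand": -1.0},
    {"x": 0.0006,"y": 0.0,"z": 0.001,"wx": 0.0,"wy": -1.5,"wz": 0.0,"hand": -1.0},
  ],
)

```text
clock: 22.45
position: [0.522, -0.1731, 0.0928]
ee_rot: [[0.992, -0.099, -0.082], [-0.098, -0.995, 0.009], [-0.083, -0.0, -0.997]]
ft_force: [0.4, 0.6, -2.1]
gripper_width: 0.0167
grasp_force: 68.8
```

```bash
python3 - <<'E'
from hook import *
o=st()
s=np.radians(10.5);p=toU(o["position"]);a=48.5+GX
print("xl,zl",p[0]-a*np.cos(s)+GZ*np.sin(s),p[2]-a*np.sin(s)-GZ*np.cos(s), o["ft_torque"].round(2))
E
```

```text
t 22.45 U [-10.5   0.3  92.8] tau -4.7 F [ 0.4  0.6 -2.1] w 0.0167 g 68.8 q [-0.05  0.9   0.51  1.84 -0.64  0.66 -0.82]
xl,zl -52.83558052409852 67.15553428734437 [-0.06 -0.42  0.03]
```

Request:
move_arm(
  moves=[
    {"x": 0.0007,"y": 0.0,"z": 0.0011,"wx": 0.0,"wy": -1.5,"wz": 0.0,"hand": -1.0},
    {"x": 0.0006,"y": 0.0,"z": 0.0011,"wx": 0.0,"wy": -1.5,"wz": 0.0,"hand": -1.0},
    {"x": 0.0006,"y": 0.0,"z": 0.001,"wx": 0.0,"wy": -1.5,"wz": 0.0,"hand": -1.0},
    {"x": 0.0007,"y": 0.0,"z": 0.0011,"wx": 0.0,"wy": -1.5,"wz": 0.0,"hand": -1.0},
  ],
)

```text
clock: 22.85
position: [0.524, -0.1735, 0.0887]
ee_rot: [[0.978, -0.099, -0.185], [-0.097, -0.995, 0.019], [-0.186, -0.0, -0.982]]
ft_force: [-0.1, 0.5, 4.0]
gripper_width: 0.0164
grasp_force: 69.7
```

```bash
python3 - <<'E'
from hook import *
o=st()
s=np.radians(4.5);p=toU(o["position"]);a=48.5+GX
print("xl,zl",p[0]-a*np.cos(s)+GZ*np.sin(s),p[2]-a*np.sin(s)-GZ*np.cos(s), o["ft_torque"].round(2))
E
```

```text
t 22.85 U [-8.6  0.2 88.7] tau -10.7 F [-0.1  0.5  4. ] w 0.0164 g 69.7 q [-0.07  0.95  0.56  1.74 -0.58  0.82 -0.89]
xl,zl -53.38423837660654 67.62129052747105 [ 0.11 -0.23 -0.01]
```

Request:
move_arm(
  moves=[
    {"x": 0.0007,"y": 0.0,"z": 0.0011,"wx": 0.0,"wy": -1.5,"wz": 0.0,"hand": -1.0},
    {"x": 0.0007,"y": 0.0,"z": 0.0011,"wx": 0.0,"wy": -1.5,"wz": 0.0,"hand": -1.0},
  ],
)

```text
clock: 23.05
position: [0.5251, -0.1737, 0.0862]
ee_rot: [[0.967, -0.099, -0.236], [-0.096, -0.995, 0.024], [-0.237, -0.0, -0.971]]
ft_force: [0.3, 0.8, 0.0]
gripper_width: 0.0164
grasp_force: 69.2
```

Request:
move_arm(
  moves=[
    {"x": 0.0007,"y": 0.0,"z": 0.0011,"wx": 0.0,"wy": -1.5,"wz": 0.0,"hand": -1.0},
    {"x": 0.0007,"y": 0.0,"z": 0.0011,"wx": 0.0,"wy": -1.5,"wz": 0.0,"hand": -1.0},
  ],
)

```text
clock: 23.25
position: [0.5255, -0.1737, 0.0848]
ee_rot: [[0.953, -0.099, -0.287], [-0.095, -0.995, 0.029], [-0.289, -0.001, -0.957]]
ft_force: [-3.2, 3.1, 21.2]
gripper_width: 0.0166
grasp_force: 71.9
```

```bash
python3 - <<'E'
from hook import *
o=st();print(o["ft_torque"].round(2))
for c in h.P: h.capture(c)
for c in h.P: print([(np.round(d["at"],1).tolist(),round(d["score"],2)) for n in("cassette_far","snap_nose","cassette_rib") for d in h.tip_of(c,n)])
E
```

```text
t 23.25 U [-7.1  0.2 84.8] tau -16.8 F [-3.2  3.1 21.2] w 0.0166 g 71.9 q [-0.08  1.02  0.59  1.63 -0.53  0.97 -0.95]
[ 0.7   0.53 -0.15]
[([393.0, 207.1], 0.84), ([297.5, 200.2], 0.63), ([394.8, 208.3], 0.82), ([230.6, 285.9], 0.65), ([246.7, 319.3], 0.62), ([294.9, 201.4], 0.59), ([243.3, 285.2], 0.58), ([344.6, 245.2], 0.48)]
[([253.3, 319.4], 0.75), ([207.7, 246.8], 0.73), ([390.0, 257.1], 0.64), ([219.1, 234.6], 0.82), ([391.7, 257.0], 0.78), ([270.9, 314.7], 0.68), ([316.0, 173.2], 0.6)]
```

Request:
move_arm(
  moves=[
    {"x": 0.0003,"y": 0.0,"z": 0.001,"wx": 0.0,"wy": -1.0,"wz": 0.0,"hand": -1.0},
    {"x": 0,"y": 0.0,"z": 0,"wx": 0.0,"wy": 0,"wz": 0.0,"hand": -1.0},
  ],
)

```text
clock: 23.85
position: [0.5252, -0.1737, 0.0849]
ee_rot: [[0.948, -0.1, -0.304], [-0.095, -0.995, 0.032], [-0.305, -0.001, -0.952]]
ft_force: [-3.3, 3.0, 15.9]
gripper_width: 0.0164
grasp_force: 71.7
```

Request:
move_arm(
  moves=[
    {"x": 0,"y": 0.0,"z": -0.001,"wx": 0.0,"wy": 1,"wz": 0.0,"hand": -1.0},
    {"x": 0,"y": 0.0,"z": -0.001,"wx": 0.0,"wy": 1.0,"wz": 0.0,"hand": -1.0},
    {"x": 0,"y": 0.0,"z": -0.001,"wx": 0.0,"wy": 1.0,"wz": 0.0,"hand": -1.0},
    {"x": 0,"y": 0.0,"z": -0.001,"wx": 0.0,"wy": 1.0,"wz": 0.0,"hand": -1.0},
  ],
)

```text
clock: 24.25
position: [0.5259, -0.1737, 0.0853]
ee_rot: [[0.967, -0.099, -0.236], [-0.096, -0.995, 0.024], [-0.237, -0.0, -0.971]]
ft_force: [-1.5, -2.1, -13.4]
gripper_width: 0.0167
grasp_force: 68.5
```

The cassette resists an 11 N pull, so it is held by the catch. I relax the pull, let go, and then move up.

Request:
move_arm(
  moves=[
    {"x": 0,"y": 0.0,"z": 0.001,"wx": 0.0,"wy": -1,"wz": 0.0,"hand": -1.0},
    {"x": 0,"y": 0.0,"z": 0.001,"wx": 0.0,"wy": -0.5,"wz": 0.0,"hand": -1.0},
    {"x": 0,"y": 0.0,"z": -0.0005,"wx": 0.0,"wy": 0,"wz": 0.0,"hand": 0.1},
    {"x": 0,"y": 0.0,"z": -0.0005,"wx": 0.0,"wy": 0,"wz": 0.0,"hand": 0.1},
    {"x": 0,"y": 0.0,"z": 0,"wx": 0.0,"wy": 0,"wz": 0.0,"hand": 0.1},
    {"x": 0,"y": 0.0,"z": 0,"wx": 0.0,"wy": 0,"wz": 0.0,"hand": 0.1},
    {"x": 0,"y": 0.0,"z": -0.01,"wx": 0.0,"wy": 0,"wz": 0.0,"hand": 0.1},
    {"x": 0,"y": 0.0,"z": -0.02,"wx": 0.0,"wy": 0,"wz": 0.0,"hand": 0.1},
    {"x": -0.01,"y": 0.0,"z": -0.03,"wx": 0.0,"wy": 0,"wz": 0.0,"hand": 0.1},
  ],
)

```text
clock: 25.15
position: [0.5337, -0.1736, 0.1459]
ee_rot: [[0.961, -0.098, -0.26], [-0.094, -0.995, 0.027], [-0.262, -0.001, -0.965]]
ft_force: [0.4, -0.4, 0.2]
gripper_width: 0.0472
grasp_force: 0.0
```

```bash
python3 - <<'E'
from hook import *
st();lid()
pl.HAND=-1
# out of the way in front, high, to look
plan([(*ue(-60,0,200,0),4),(*ue(-110,110,270,0),4)])
E
```

```text
t 25.15 U [  1.1   1.  145.9] tau -15.2 F [ 0.4 -0.4  0.2] w 0.0472 g 0.0 q [-0.1   0.93  0.63  1.6  -0.49  1.05 -0.97]
lid scene 160 1.72 err 1.0 0.96
lid top 160 1.65 err 0.4 0.94
lid scene 140 1.64 err 0.5 0.85
lid top 140 1.61 err 2.4 0.63
[{"x": -0.0182, "y": 0.0002, "z": -0.0092, "wx": 0.0, "wy": 3.8, "wz": 0.0, "hand": -1.0}, {"x": -0.0175, "y": 0.0001, "z": -0.0103, "wx": 0.0, "wy": 3.8, "wz": 0.0, "hand": -1.0}, {"x": -0.0169, "y": 0.0002, "z": -0.0115, "wx": 0.0, "wy": 3.7, "wz": 0.0, "hand": -1.0}, {"x": -0.016, "y": 0.0002, "z": -0.0125, "wx": -0.1, "wy": 3.8, "wz": 0.0, "hand": -1.0}, {"x": -0.0125, "y": -0.0275, "z": -0.0175, "wx": 0.0, "wy": 0.0, "wz": 0.0, "hand": -1.0}, {"x": -0.0125, "y": -0.0275, "z": -0.0175, "wx": 0.0, "wy": 0.0, "wz": 0.0, "hand": -1.0}, {"x": -0.0125, "y": -0.0275, "z": -0.0176, "wx": 0.0, "wy": 0.0, "wz": 0.0, "hand": -1.0}, {"x": -0.0125, "y": -0.0275, "z": -0.0175, "wx": 0.0, "wy": 0.0, "wz": 0.0, "hand": -1.0}]
end [ 0.4339 -0.0542  0.27  ]
```

```bash
python3 - <<'E'
from hook import *
pl.HAND=-1
plan([(*ue(-10,0,190,0),3),(*ue(-20,150,285,0),7)])
E
```

```text
[{"x": -0.0073, "y": 0.0002, "z": -0.0133, "wx": 0.0, "wy": 5.0, "wz": 0.0, "hand": -1.0}, {"x": -0.0061, "y": 0.0003, "z": -0.014, "wx": 0.0, "wy": 5.1, "wz": 0.0, "hand": -1.0}, {"x": -0.0049, "y": 0.0002, "z": -0.0144, "wx": -0.1, "wy": 5.0, "wz": 0.0, "hand": -1.0}, {"x": -0.0014, "y": -0.0214, "z": -0.0136, "wx": 0.0, "wy": 0.0, "wz": 0.0, "hand": -1.0}, {"x": -0.0014, "y": -0.0214, "z": -0.0136, "wx": 0.0, "wy": 0.0, "wz": 0.0, "hand": -1.0}, {"x": -0.0015, "y": -0.0215, "z": -0.0135, "wx": 0.0, "wy": 0.0, "wz": 0.0, "hand": -1.0}, {"x": -0.0014, "y": -0.0214, "z": -0.0136, "wx": 0.0, "wy": 0.0, "wz": 0.0, "hand": -1.0}, {"x": -0.0014, "y": -0.0214, "z": -0.0136, "wx": 0.0, "wy": 0.0, "wz": 0.0, "hand": -1.0}, {"x": -0.0014, "y": -0.0214, "z": -0.0136, "wx": 0.0, "wy": 0.0, "wz": 0.0, "hand": -1.0}, {"x": -0.0015, "y": -0.0215, "z": -0.0136, "wx": 0.0, "wy": 0.0, "wz": 0.0, "hand": -1.0}]
end [ 0.5273 -0.0232  0.285 ]
```

Request:
move_arm(
  moves=[
    {"x": -0.0073,"y": 0.0002,"z": -0.0133,"wx": 0.0,"wy": 5.0,"wz": 0.0,"hand": -1.0},
    {"x": -0.0061,"y": 0.0003,"z": -0.014,"wx": 0.0,"wy": 5.1,"wz": 0.0,"hand": -1.0},
    {"x": -0.0049,"y": 0.0002,"z": -0.0144,"wx": -0.1,"wy": 5.0,"wz": 0.0,"hand": -1.0},
    {"x": -0.0014,"y": -0.0214,"z": -0.0136,"wx": 0.0,"wy": 0.0,"wz": 0.0,"hand": -1.0},
    {"x": -0.0014,"y": -0.0214,"z": -0.0136,"wx": 0.0,"wy": 0.0,"wz": 0.0,"hand": -1.0},
    {"x": -0.0015,"y": -0.0215,"z": -0.0135,"wx": 0.0,"wy": 0.0,"wz": 0.0,"hand": -1.0},
    {"x": -0.0014,"y": -0.0214,"z": -0.0136,"wx": 0.0,"wy": 0.0,"wz": 0.0,"hand": -1.0},
    {"x": -0.0014,"y": -0.0214,"z": -0.0136,"wx": 0.0,"wy": 0.0,"wz": 0.0,"hand": -1.0},
    {"x": -0.0014,"y": -0.0214,"z": -0.0136,"wx": 0.0,"wy": 0.0,"wz": 0.0,"hand": -1.0},
    {"x": -0.0015,"y": -0.0215,"z": -0.0136,"wx": 0.0,"wy": 0.0,"wz": 0.0,"hand": -1.0},
  ],
)

```text
clock: 26.45
position: [0.5269, -0.0224, 0.285]
ee_rot: [[0.995, -0.098, -0.002], [-0.098, -0.995, -0.001], [-0.002, 0.001, -1.0]]
ft_force: [0.7, -0.2, 1.0]
gripper_width: -0.0001
grasp_force: 0.0
```

```bash
python3 - <<'E'
from hook import *
st()
a=h.capture("top");b=h.capture("scene")
A=h.cv2.resize(a[220:300,350:425],(375,400),interpolation=2);B=h.cv2.resize(b[205:305,190:295],(420,400),interpolation=2)
f=lambda c,p,o,k,dx=0:tuple(int(v) for v in((h.proj(c,p)[0]+.5-o)*k+[dx,0]))
I=np.ascontiguousarray(np.hstack([A,B]))
for p in((44.5,45,70),(44.5,-45,70),(31,42,79),(31,-42,79),(-37,42,79),(-37,-42,79)):
    h.cv2.circle(I,f("top",upt(*p),(350,220),5),2,(255,0,255),-1);h.cv2.circle(I,f("scene",upt(*p),(190,205),4,375),2,(255,0,255),-1)
h.cv2.imwrite("pics/s5.png",I[:,:,::-1])
pl.HAND=-1
plan([(*ue(165,35,290,0),6),(*ue(165,35,215,0),4)])
E
```

```text
t 26.45 U [-20.6 150.8 285. ] tau -0.1 F [ 0.7 -0.2  1. ] w -0.0001 g 0.0 q [-0.49  0.59  0.75  1.82 -0.49  0.93 -1.19]
[{"x": 0.0306, "y": 0.0199, "z": -0.0007, "wx": 0.0, "wy": 0.0, "wz": 0.1, "hand": -1.0}, {"x": 0.0307, "y": 0.0199, "z": -0.0008, "wx": 0.0, "wy": 0.0, "wz": 0.0, "hand": -1.0}, {"x": 0.0306, "y": 0.0199, "z": -0.0007, "wx": 0.0, "wy": 0.0, "wz": 0.1, "hand": -1.0}, {"x": 0.0307, "y": 0.0198, "z": -0.0008, "wx": 0.0, "wy": 0.0, "wz": 0.0, "hand": -1.0}, {"x": 0.0307, "y": 0.0198, "z": -0.0007, "wx": 0.0, "wy": 0.0, "wz": 0.1, "hand": -1.0}, {"x": 0.0308, "y": 0.0198, "z": -0.0007, "wx": 0.0, "wy": -0.1, "wz": 0.0, "hand": -1.0}, {"x": 0.0, "y": 0.0, "z": 0.0187, "wx": 0.0, "wy": 0.0, "wz": 0.0, "hand": -1.0}, {"x": 0.0, "y": 0.0, "z": 0.0188, "wx": 0.0, "wy": 0.0, "wz": 0.0, "hand": -1.0}, {"x": 0.0, "y": 0.0, "z": 0.0187, "wx": 0.0, "wy": 0.0, "wz": 0.0, "hand": -1.0}, {"x": 0.0, "y": 0.0, "z": 0.0188, "wx": 0.0, "wy": 0.0, "wz": 0.0, "hand": -1.0}]
end [ 0.7001 -0.1559  0.215 ]
```

View pics/s5.png

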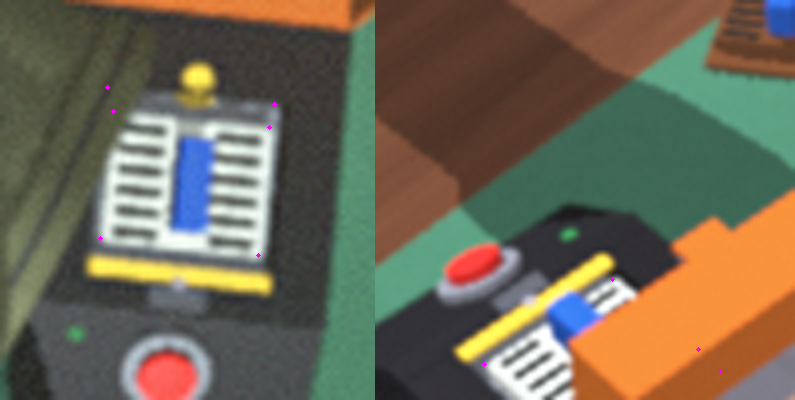

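The crop shows the cassette lying flat. Its lip is behind the yellow ledge (row 270) and the yellow catch reaches over its rear edge at (197,85). Next I close the lid from behind.

Request:
move_arm(
  moves=[
    {"x": 0.0306,"y": 0.0199,"z": -0.0007,"wx": 0.0,"wy": 0.0,"wz": 0.1,"hand": -1.0},
    {"x": 0.0307,"y": 0.0199,"z": -0.0008,"wx": 0.0,"wy": 0.0,"wz": 0.0,"hand": -1.0},
    {"x": 0.0306,"y": 0.0199,"z": -0.0007,"wx": 0.0,"wy": 0.0,"wz": 0.1,"hand": -1.0},
    {"x": 0.0307,"y": 0.0198,"z": -0.0008,"wx": 0.0,"wy": 0.0,"wz": 0.0,"hand": -1.0},
    {"x": 0.0307,"y": 0.0198,"z": -0.0007,"wx": 0.0,"wy": 0.0,"wz": 0.1,"hand": -1.0},
    {"x": 0.0308,"y": 0.0198,"z": -0.0007,"wx": 0.0,"wy": -0.1,"wz": 0.0,"hand": -1.0},
    {"x": 0.003,"y": 0.0,"z": 0.0,"wx": 0.0,"wy": 0.0,"wz": 0.0,"hand": -1.0},
  ],
)

```text
clock: 27.25
position: [0.7022, -0.1664, 0.2875]
ee_rot: [[0.994, -0.108, -0.003], [-0.108, -0.994, -0.005], [-0.003, 0.005, -1.0]]
ft_force: [0.1, 0.3, -0.9]
gripper_width: -0.0004
grasp_force: 0.0
```

```bash
python3 - <<'E'
from hook import *
st()
pl.HAND=-1
# corner C(th); finger -x face follows: tcp = C + (11, -22)
def C(t,g=11,d=22): return ue(90-160*np.cos(t)+41*np.sin(t)+g,35,80+160*np.sin(t)+41*np.cos(t)-d,0)
plan([(*ue(168,35,214,0),4),(*C(1.65,13),2)]+[(*C(t),1) for t in np.arange(1.62,1.14,-.04)])
E
```

```text
t 27.25 U [168.1  24.7 287.5] tau -0.1 F [ 0.1  0.3 -0.9] w -0.0004 g 0.0 q [-0.11  0.87  0.69  1.17 -0.53  1.27 -1.13]
[{"x": 0.0, "y": -0.0027, "z": 0.0184, "wx": 0.1, "wy": 0.0, "wz": -0.1, "hand": -1.0}, {"x": 0.0, "y": -0.0026, "z": 0.0183, "wx": 0.0, "wy": 0.1, "wz": -0.2, "hand": -1.0}, {"x": 0.0, "y": -0.0026, "z": 0.0184, "wx": 0.1, "wy": 0.0, "wz": -0.1, "hand": -1.0}, {"x": 0.0, "y": -0.0026, "z": 0.0184, "wx": 0.1, "wy": 0.0, "wz": -0.2, "hand": -1.0}, {"x": -0.0057, "y": 0.0, "z": -0.0001, "wx": 0.0, "wy": 0.0, "wz": 0.0, "hand": -1.0}, {"x": -0.0058, "y": 0.0, "z": -0.0002, "wx": 0.0, "wy": 0.0, "wz": 0.0, "hand": -1.0}, {"x": -0.0067, "y": 0.0, "z": -0.0015, "wx": 0.0, "wy": 0.0, "wz": 0.0, "hand": -1.0}, {"x": -0.0064, "y": 0.0, "z": -0.0018, "wx": 0.0, "wy": 0.0, "wz": 0.0, "hand": -1.0}, {"x": -0.0064, "y": 0.0, "z": -0.0016, "wx": 0.0, "wy": 0.0, "wz": 0.0, "hand": -1.0}, {"x": -0.0064, "y": 0.0, "z": -0.0013, "wx": 0.0, "wy": 0.0, "wz": 0.0, "hand": -1.0}, {"x": -0.0066, "y": 0.0, "z": -0.0011, "wx": 0.0, "wy": 0.0, "wz": 0.0, "hand": -1.0}, {"x": -0.0065, "y": 0.0, "z": -0.0007, "wx": 0.0, "wy": 0.0, "wz": 0.0, "hand": -1.0}]
[{"x": -0.0066, "y": 0.0, "z": -0.0006, "wx": 0.0, "wy": 0.0, "wz": 0.0, "hand": -1.0}, {"x": -0.0066, "y": 0.0, "z": -0.0002, "wx": 0.0, "wy": 0.0, "wz": 0.0, "hand": -1.0}, {"x": -0.0066, "y": -0.0001, "z": 0.0, "wx": 0.0, "wy": 0.0, "wz": 0.0, "hand": -1.0}, {"x": -0.0066, "y": 0.0, "z": 0.0003, "wx": 0.0, "wy": 0.0, "wz": 0.0, "hand": -1.0}, {"x": -0.0066, "y": 0.0, "z": 0.0005, "wx": 0.0, "wy": 0.0, "wz": 0.0, "hand": -1.0}, {"x": -0.0066, "y": 0.0, "z": 0.0008, "wx": 0.0, "wy": 0.0, "wz": 0.0, "hand": -1.0}, {"x": -0.0065, "y": 0.0, "z": 0.001, "wx": 0.0, "wy": 0.0, "wz": 0.0, "hand": -1.0}]
end [ 0.607  -0.1467  0.2205]
```

Request:
move_arm(
  moves=[
    {"x": 0.0,"y": -0.0027,"z": 0.0184,"wx": 0.1,"wy": 0.0,"wz": -0.1,"hand": -1.0},
    {"x": 0.0,"y": -0.0026,"z": 0.0183,"wx": 0.0,"wy": 0.1,"wz": -0.2,"hand": -1.0},
    {"x": 0.0,"y": -0.0026,"z": 0.0184,"wx": 0.1,"wy": 0.0,"wz": -0.1,"hand": -1.0},
    {"x": 0.0,"y": -0.0026,"z": 0.0184,"wx": 0.1,"wy": 0.0,"wz": -0.2,"hand": -1.0},
    {"x": -0.0057,"y": 0.0,"z": -0.0001,"wx": 0.0,"wy": 0.0,"wz": 0.0,"hand": -1.0},
    {"x": -0.0058,"y": 0.0,"z": -0.0002,"wx": 0.0,"wy": 0.0,"wz": 0.0,"hand": -1.0},
    {"x": -0.0067,"y": 0.0,"z": -0.0015,"wx": 0.0,"wy": 0.0,"wz": 0.0,"hand": -1.0},
    {"x": -0.0064,"y": 0.0,"z": -0.0018,"wx": 0.0,"wy": 0.0,"wz": 0.0,"hand": -1.0},
  ],
)

```text
clock: 28.05
position: [0.6778, -0.1487, 0.2213]
ee_rot: [[0.996, -0.094, 0.002], [-0.094, -0.996, 0.003], [0.002, -0.003, -1.0]]
ft_force: [0.9, 0.0, -0.4]
gripper_width: -0.0
grasp_force: 0.2
```

Request:
move_arm(
  moves=[
    {"x": -0.0064,"y": 0.0,"z": -0.0016,"wx": 0.0,"wy": 0.0,"wz": 0.0,"hand": -1.0},
    {"x": -0.0064,"y": 0.0,"z": -0.0013,"wx": 0.0,"wy": 0.0,"wz": 0.0,"hand": -1.0},
    {"x": -0.0066,"y": 0.0,"z": -0.0011,"wx": 0.0,"wy": 0.0,"wz": 0.0,"hand": -1.0},
    {"x": -0.0065,"y": 0.0,"z": -0.0007,"wx": 0.0,"wy": 0.0,"wz": 0.0,"hand": -1.0},
    {"x": -0.0066,"y": 0.0,"z": -0.0006,"wx": 0.0,"wy": 0.0,"wz": 0.0,"hand": -1.0},
    {"x": -0.0066,"y": 0.0,"z": -0.0002,"wx": 0.0,"wy": 0.0,"wz": 0.0,"hand": -1.0},
    {"x": -0.0066,"y": 0,"z": 0.0,"wx": 0.0,"wy": 0.0,"wz": 0.0,"hand": -1.0},
    {"x": -0.0066,"y": 0.0,"z": 0.0003,"wx": 0.0,"wy": 0.0,"wz": 0.0,"hand": -1.0},
    {"x": -0.0066,"y": 0.0,"z": 0.0005,"wx": 0.0,"wy": 0.0,"wz": 0.0,"hand": -1.0},
    {"x": -0.0066,"y": 0.0,"z": 0.0008,"wx": 0.0,"wy": 0.0,"wz": 0.0,"hand": -1.0},
  ],
)

```text
clock: 29.05
position: [0.6122, -0.142, 0.2237]
ee_rot: [[0.996, -0.093, 0.001], [-0.093, -0.996, 0.004], [0.0, -0.004, -1.0]]
ft_force: [0.5, 0.5, -0.6]
gripper_width: 0.0001
grasp_force: 0.1
```

```bash
python3 - <<'E'
from hook import *
st();lid();st()
E
```

```text
t 29.05 U [ 76.2  40.2 223.7] tau 0.0 F [ 0.5  0.5 -0.6] w 0.0001 g 0.1 q [-0.18  0.79  0.65  1.59 -0.56  0.96 -1.  ]
lid scene 160 1.17 err 0.8 0.88
lid scene 140 1.15 err 1.7 0.73
t 29.35 U [ 77.1  40.2 223.8] tau 0.0 F [-0.6 -0.9 -0.9] w -0.0002 g 0.0 q [-0.18  0.79  0.65  1.59 -0.56  0.96 -1.  ]
```

Request:
move_arm(
  moves=[
    {"x": 0,"y": 0.0,"z": -0.015,"wx": 0.0,"wy": 0.0,"wz": 0.0,"hand": -1.0},
    {"x": 0,"y": 0.0,"z": -0.02,"wx": 0.0,"wy": 0.0,"wz": 0.0,"hand": -1.0},
    {"x": 0,"y": 0.0,"z": -0.02,"wx": 0.0,"wy": 0.0,"wz": 0.0,"hand": -1.0},
    {"x": 0,"y": 0.0,"z": 0,"wx": 0.0,"wy": 0.0,"wz": 0.0,"hand": -1.0},
    {"x": 0,"y": 0.0,"z": 0,"wx": 0.0,"wy": 0.0,"wz": 0.0,"hand": -1.0},
    {"x": 0,"y": 0.0,"z": 0,"wx": 0.0,"wy": 0.0,"wz": 0.0,"hand": -1.0},
  ],
)

```text
clock: 29.95
position: [0.6124, -0.1418, 0.2776]
ee_rot: [[0.996, -0.093, -0.001], [-0.093, -0.996, 0.005], [-0.002, -0.005, -1.0]]
ft_force: [-0.3, 0.0, -0.7]
gripper_width: 0.0001
grasp_force: 0.0
```

```bash
python3 - <<'E'
from hook import *
st();lid()
pl.HAND=-1
def Pt(t,off=0): 
    c,s=np.cos(t),np.sin(t);return ue(90-140*c+(41+off)*s,0,80+140*s+(41+off)*c,-np.degrees(t))
plan([(*Pt(.55,25),8),(*Pt(.55,3),4)]+[(*Pt(t,0),1) for t in np.arange(.53,-.001,-.04)])
E
```

```text
t 29.95 U [ 76.2  40.4 277.6] tau -0.1 F [-0.3  0.  -0.7] w 0.0001 g 0.0 q [-0.2   0.74  0.69  1.52 -0.51  1.08 -1.04]
lid scene 160 0.79 err 2.4 0.84
lid scene 140 0.79 err 0.6 0.94
[{"x": -0.009, "y": 0.005, "z": 0.0086, "wx": 0.0, "wy": -3.9, "wz": 0.0, "hand": -1.0}, {"x": -0.0083, "y": 0.005, "z": 0.0092, "wx": 0.0, "wy": -4.0, "wz": 0.1, "hand": -1.0}, {"x": -0.0077, "y": 0.005, "z": 0.0097, "wx": -0.1, "wy": -3.9, "wz": 0.0, "hand": -1.0}, {"x": -0.007, "y": 0.005, "z": 0.0103, "wx": 0.0, "wy": -3.9, "wz": 0.1, "hand": -1.0}, {"x": -0.0063, "y": 0.0049, "z": 0.0107, "wx": 0.0, "wy": -4.0, "wz": 0.0, "hand": -1.0}, {"x": -0.0055, "y": 0.005, "z": 0.0111, "wx": 0.0, "wy": -3.9, "wz": 0.1, "hand": -1.0}, {"x": -0.0047, "y": 0.005, "z": 0.0115, "wx": 0.0, "wy": -4.0, "wz": 0.0, "hand": -1.0}, {"x": -0.0039, "y": 0.005, "z": 0.0118, "wx": 0.0, "wy": -3.9, "wz": 0.0, "hand": -1.0}, {"x": 0.0, "y": 0.0, "z": 0.0055, "wx": 0.0, "wy": 0.0, "wz": 0.0, "hand": -1.0}, {"x": 0.0, "y": 0.0, "z": 0.0055, "wx": 0.0, "wy": 0.0, "wz": 0.0, "hand": -1.0}, {"x": 0.0, "y": 0.0, "z": 0.0055, "wx": 
[... 664 characters left out ...]
 0.0, "z": 0.0057, "wx": 0.0, "wy": 2.3, "wz": 0.0, "hand": -1.0}, {"x": -0.0015, "y": 0.0, "z": 0.0056, "wx": 0.0, "wy": 2.3, "wz": 0.0, "hand": -1.0}, {"x": -0.0015, "y": 0.0, "z": 0.0056, "wx": 0.0, "wy": 2.3, "wz": 0.0, "hand": -1.0}, {"x": -0.0016, "y": 0.0, "z": 0.0057, "wx": 0.0, "wy": 2.3, "wz": 0.0, "hand": -1.0}, {"x": -0.0015, "y": 0.0, "z": 0.0056, "wx": -0.1, "wy": 2.3, "wz": 0.0, "hand": -1.0}, {"x": -0.0015, "y": 0.0, "z": 0.0056, "wx": 0.0, "wy": 2.3, "wz": 0.0, "hand": -1.0}]
[{"x": -0.0016, "y": 0.0, "z": 0.0057, "wx": 0.0, "wy": 2.3, "wz": 0.0, "hand": -1.0}, {"x": -0.0015, "y": 0.0, "z": 0.0056, "wx": 0.0, "wy": 2.2, "wz": 0.0, "hand": -1.0}]
end [ 0.4831 -0.1696  0.1224]
```

Request:
move_arm(
  moves=[
    {"x": -0.009,"y": 0.005,"z": 0.0086,"wx": 0.0,"wy": -3.9,"wz": 0.0,"hand": -1.0},
    {"x": -0.0083,"y": 0.005,"z": 0.0092,"wx": 0.0,"wy": -4.0,"wz": 0.1,"hand": -1.0},
    {"x": -0.0077,"y": 0.005,"z": 0.0097,"wx": -0.1,"wy": -3.9,"wz": 0.0,"hand": -1.0},
    {"x": -0.007,"y": 0.005,"z": 0.0103,"wx": 0.0,"wy": -3.9,"wz": 0.1,"hand": -1.0},
    {"x": -0.0063,"y": 0.0049,"z": 0.0107,"wx": 0.0,"wy": -4.0,"wz": 0.0,"hand": -1.0},
    {"x": -0.0055,"y": 0.005,"z": 0.0111,"wx": 0.0,"wy": -3.9,"wz": 0.1,"hand": -1.0},
    {"x": -0.0047,"y": 0.005,"z": 0.0115,"wx": 0.0,"wy": -4.0,"wz": 0.0,"hand": -1.0},
    {"x": -0.0039,"y": 0.005,"z": 0.0118,"wx": 0.0,"wy": -3.9,"wz": 0.0,"hand": -1.0},
  ],
)

```text
clock: 31.05
position: [0.5378, -0.1752, 0.2093]
ee_rot: [[0.848, -0.098, -0.522], [-0.083, -0.995, 0.052], [-0.524, -0.001, -0.852]]
ft_force: [0.1, 0.5, -0.5]
gripper_width: 0.0002
grasp_force: 0.0
```

```bash
python3 - <<'E'
from hook import *
st();lid()
E
```

```text
t 31.05 U [ 5.300e+00 -2.000e-01  2.093e+02] tau -31.6 F [ 0.1  0.5 -0.5] w 0.0002 g 0.0 q [-0.08  1.02  0.68  1.26 -0.36  1.56 -1.07]
lid top 160 0.46 err 0.8 0.55
lid scene 140 0.56 err 0.1 0.86
lid top 140 0.5 err 2.0 0.86
```

Request:
move_arm(
  moves=[
    {"x": 0.0,"y": 0.0,"z": 0.0055,"wx": 0.0,"wy": 0.0,"wz": 0.0,"hand": -1.0},
    {"x": 0.0,"y": 0.0,"z": 0.0055,"wx": 0.0,"wy": 0.0,"wz": 0.0,"hand": -1.0},
    {"x": 0.0,"y": 0.0,"z": 0.0055,"wx": 0.0,"wy": 0.0,"wz": 0.0,"hand": -1.0},
    {"x": 0.0,"y": 0.0001,"z": 0.0055,"wx": 0.0,"wy": 0.0,"wz": 0.1,"hand": -1.0},
    {"x": -0.0008,"y": 0.0,"z": 0.0058,"wx": 0.0,"wy": 1.2,"wz": 0.0,"hand": -1.0},
    {"x": -0.0016,"y": 0.0,"z": 0.0056,"wx": 0.0,"wy": 2.2,"wz": -0.1,"hand": -1.0},
    {"x": -0.0015,"y": 0.0,"z": 0.0056,"wx": 0.0,"wy": 2.3,"wz": 0.0,"hand": -1.0},
    {"x": -0.0015,"y": 0.0,"z": 0.0057,"wx": 0.0,"wy": 2.3,"wz": 0.0,"hand": -1.0},
    {"x": -0.0015,"y": 0.0,"z": 0.0056,"wx": 0.0,"wy": 2.3,"wz": 0.0,"hand": -1.0},
  ],
)

```text
clock: 32.25
position: [0.5076, -0.172, 0.1691]
ee_rot: [[0.929, -0.097, -0.356], [-0.091, -0.995, 0.036], [-0.358, -0.001, -0.934]]
ft_force: [1.7, 0.3, 1.9]
gripper_width: -0.0
grasp_force: 0.7
```

Request:
move_arm(
  moves=[
    {"x": -0.0016,"y": 0.0,"z": 0.0056,"wx": 0.0,"wy": 2.3,"wz": 0.0,"hand": -1.0},
    {"x": -0.0015,"y": 0.0,"z": 0.0057,"wx": 0.0,"wy": 2.3,"wz": 0.0,"hand": -1.0},
    {"x": -0.0015,"y": 0.0,"z": 0.0056,"wx": 0.0,"wy": 2.3,"wz": 0.0,"hand": -1.0},
    {"x": -0.0015,"y": 0.0,"z": 0.0056,"wx": 0.0,"wy": 2.3,"wz": 0.0,"hand": -1.0},
    {"x": -0.0016,"y": 0.0,"z": 0.0057,"wx": 0.0,"wy": 2.3,"wz": 0.0,"hand": -1.0},
    {"x": -0.0015,"y": 0.0,"z": 0.0056,"wx": 0,"wy": 2.3,"wz": 0.0,"hand": -1.0},
    {"x": -0.0015,"y": 0.0,"z": 0.0056,"wx": 0.0,"wy": 2.3,"wz": 0.0,"hand": -1.0},
  ],
)

```text
clock: 32.95
position: [0.487, -0.1701, 0.1338]
ee_rot: [[0.991, -0.098, -0.086], [-0.098, -0.995, 0.009], [-0.087, -0.0, -0.996]]
ft_force: [0.7, -0.2, 0.8]
gripper_width: -0.0
grasp_force: 0.5
```

```bash
python3 - <<'E'
from hook import *
st();lid()
E
```

```text
t 32.95 U [-4.570e+01 -1.000e-01  1.338e+02] tau -5.0 F [ 0.7 -0.2  0.8] w -0.0 g 0.5 q [-0.08  0.81  0.55  1.92 -0.61  0.68 -0.81]
lid scene 160 0.11 err 4.6 0.56
lid scene 140 -0.1 err 152.0 0.18
```

Nearly closed (about 0.09). I press through to latch.

Request:
move_arm(
  moves=[
    {"x": -0.0016,"y": 0.0,"z": 0.0057,"wx": 0.0,"wy": 2.3,"wz": 0.0,"hand": -1.0},
    {"x": -0.0015,"y": 0.0,"z": 0.004,"wx": 0.0,"wy": 2.2,"wz": 0.0,"hand": -1.0},
    {"x": 0,"y": 0.0,"z": 0.002,"wx": 0.0,"wy": 0,"wz": 0.0,"hand": -1.0},
    {"x": 0,"y": 0.0,"z": 0.0015,"wx": 0.0,"wy": 0,"wz": 0.0,"hand": -1.0},
  ],
)

```text
clock: 33.65
position: [0.4835, -0.1697, 0.1209]
ee_rot: [[0.995, -0.098, -0.011], [-0.098, -0.995, 0.002], [-0.011, -0.001, -1.0]]
ft_force: [-5.0, 1.1, 20.9]
gripper_width: 0.0002
grasp_force: 10.6
```

Request:
move_arm(
  moves=[
    {"x": 0,"y": 0.0,"z": 0.001,"wx": 0.0,"wy": 0,"wz": 0.0,"hand": -1.0},
    {"x": 0,"y": 0.0,"z": 0.0005,"wx": 0.0,"wy": 0,"wz": 0.0,"hand": -1.0},
  ],
)

```text
clock: 33.85
position: [0.4835, -0.1698, 0.1209]
ee_rot: [[0.995, -0.098, -0.01], [-0.098, -0.995, 0.003], [-0.01, -0.002, -1.0]]
ft_force: [-5.9, 2.8, 24.8]
gripper_width: 0.0003
grasp_force: 12.5
```

Hard stop at z = 120.9, so the lid is closed. I retreat and check it.

Request:
move_arm(
  moves=[
    {"x": 0,"y": 0.0,"z": -0.004,"wx": 0.0,"wy": 0,"wz": 0.0,"hand": -1.0},
    {"x": 0,"y": 0.0,"z": -0.006,"wx": 0.0,"wy": 0,"wz": 0.0,"hand": -1.0},
    {"x": 0,"y": 0.0,"z": -0.02,"wx": 0.0,"wy": 0,"wz": 0.0,"hand": -1.0},
    {"x": 0,"y": -0.03,"z": -0.03,"wx": 0.0,"wy": 0,"wz": 0.0,"hand": -1.0},
    {"x": 0,"y": -0.04,"z": -0.03,"wx": 0.0,"wy": 0,"wz": 0.0,"hand": -1.0},
    {"x": 0,"y": -0.04,"z": -0.03,"wx": 0.0,"wy": 0,"wz": 0.0,"hand": -1.0},
    {"x": 0,"y": -0.04,"z": -0.02,"wx": 0.0,"wy": 0,"wz": 0.0,"hand": -1.0},
    {"x": 0,"y": -0.03,"z": 0,"wx": 0.0,"wy": 0,"wz": 0.0,"hand": -1.0},
    {"x": 0,"y": 0,"z": 0,"wx": 0.0,"wy": 0,"wz": 0.0,"hand": -1.0},
  ],
)

```text
clock: 34.75
position: [0.5036, 0.0152, 0.2595]
ee_rot: [[0.996, -0.088, -0.01], [-0.088, -0.996, 0.004], [-0.01, -0.003, -1.0]]
ft_force: [0.2, 0.1, -0.1]
gripper_width: 0.0003
grasp_force: 0.0
```

```bash
python3 - <<'E'
from hook import *
st();lid()
a=h.capture("scene");h.cv2.imwrite("pics/s6.png",h.cv2.resize(a[160:440,90:490],(800,560))[:,:,::-1])
E
```

```text
t 34.75 U [-47.4 185.9 259.5] tau -0.6 F [ 0.2  0.1 -0.1] w 0.0003 g 0.0 q [-0.56  0.6   0.74  1.91 -0.53  0.85 -1.2 ]
lid scene 160 -0.06 err 1.0 0.85
lid top 160 -0.1 err 2.2 0.89
lid scene 140 0.04 err 0.6 0.6
lid top 140 -0.0 err 3.4 0.88
```

View pics/s6.png

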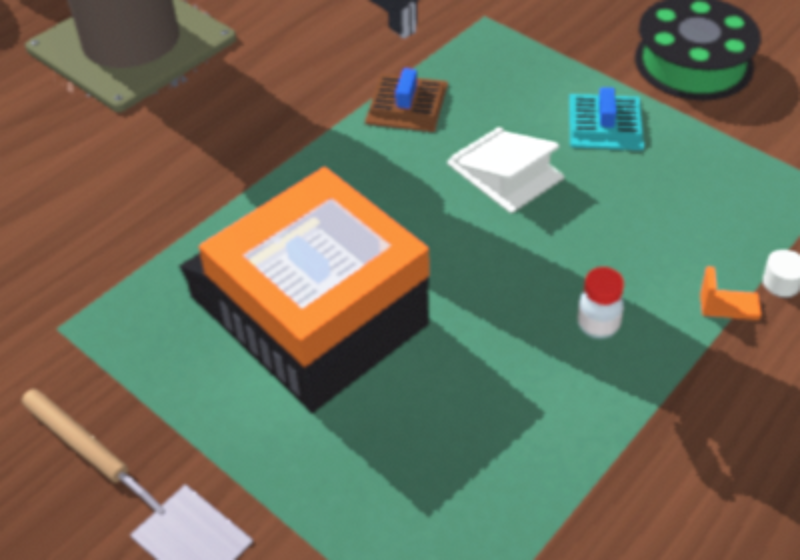

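The lid is latched shut at (310,260). The cassette shows through its window, the stand is empty, and the glue jar, scraper and spool have not moved.

```bash
python3 -c "
from station import r
print(r.close_job())"
```

```text
the job is handed in; nothing more can be done
None
```

The new cassette is snapped flat under the catch, the lid is latched shut, and the glue jar, scraper and spool were left where they were; I handed the job in at about 35 s of the 72 s allowed.

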